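# Crib-stack teak slats on a cam-clamped base

### The arm

A 6-joint arm with a two-finger parallel gripper is mounted at the origin on the work surface. World frame = base frame: x ahead of the robot, y to its left, z up, the work surface at z = 0. Lengths are in m, angles in rad, forces in N, time in s.
With the tool pointing down it reaches from about 0.425 to 0.95 m from the base axis. Payload 3.5 kg.
Tool frame: the origin (TCP) lies midway between the tips of the shut fingers; the grasp point (between the pads) lies 19 mm behind it; z points along the fingers, y is the direction in which the jaws open and shut (so a half turn about z gives the same grasp; the last joint's range is limited). The gripper opens to 85 mm and grips with 20 to 120 N. Pads are 22 mm wide; open, the fingers measure 114 mm over their backs; the gripper's body (76 mm by 85 mm) begins 54 mm behind the grasp point. The pads swing forward as they close: fully open they stand 13 mm farther back than shut.
Start: joints at [-1.399, 0.286, 1.577, -0, 1.279, -0.15], TCP at [0.214, -0.64, 0.231] pointing down, gripper open.
Joint ranges: [-2.77, 2.77], [-0.9, 2.22], [0.21, 2.48], [-1.53, 4.67], [0.24, 2.81], [-2.84, 2.84]. Speed limits (rad/s): [2.79, 2.79, 3.14, 3.14, 3.14, 3.14].

### API

Orientations are given as a unit quaternion [w, x, y, z].
In Python, from bench import arm gives the robot as it stands.
- The arm moves only by the shell command python3 -m handwheel 'ROWS' [OPENING] [FORCE]. ROWS is JSON, a list of rows, each a list of 2 entries, a list of its own where there are three numbers: the shift along the tool's x, y, z in cm, then the turn about the tool's z in degrees. In form: [[[dx, dy, dz], yaw], ...]. A call has 1 to 12 rows; each row shifts and turns the commanded pose from where the row before left it, along the tool's axes as they then stand; what a row does not reach is not made up. A row lasts 1/8 s, in which the tool goes at most 62.5 mm and 10.7 degrees, less where a joint would pass 70% of its speed; a pose out of reach is approached as far as the arm can. A call is refused whole if a number of a shift passes 6.25 or a number of a turn 10.7, either way. A call with a gripper value outside its range is refused whole. OPENING is the opening, from -1 (shut) to 1 (fully open), set as the call begins (- or left out, the last holds). The fingers move at their own pace and stop on an object; FORCE is the grip in N (left out, the last holds). Time passes only in rows, so rows that do not move let the fingers close. It gives the time, the measured TCP pose, the force and the opening at its end, in the units of the state.
- arm.get_state(): the state, without advancing time (a new reading comes with each control period).
- arm.capture(name): name is "side" or "top" or "wrist"; returns the picture (420x560x3 uint8, blue, green, red); there is no depth.
- arm.camera_params(name): a dict with "intrinsics" (3x3 intrinsics, pixels), "view" (4x4, takes a point from world to camera coordinates). Camera axes: x right, y down, z forward; pixel columns grow to the right and rows downward; lengths in m; the calibration is good to about 2 mm. A picture is of the moment at which its call begins: read the wrist's pose just before it. camera_params takes no time and is no camera call; for the wrist camera it gives the pose at the moment of the call.
- arm.sign_off(): hands the job in, once; it reports no verdict.
The state is a dict: "clock": time; "q": joint angles; "joint_vel": joint speeds; "joint_efforts": joint torques, N m; "ee_pos": TCP position; "tool_rot": TCP orientation; "wrist_force": force on the tool from outside, world axes, zero at the start; "torque": the same for the moment, N m; "width": opening from 0.0 (shut) to 1.0 (fully open).
Only numpy, scipy, OpenCV 4.12 (cv2) and the standard library are available. Lean on these libraries where they do the work, as an engineer would, in place of code of your own. Each camera call takes 0.05 s, during which the arm holds its last target.

### The job

Build the drying stack of teak slats on the cam clamp's bed: if the clamp stands shut, open it; lay two slats flat in the bed in line with the two rubber pads, and flip the cam lever over centre to its stop so that the pads hold both of them against the fence before anything is laid on them. Then stack all the other slats in layers of two, each layer crosswise to the one below, its two slats apart like the bottom pair and centred on the stack; a slat left over lies alone across the middle of the top. Leave the lever clamped and do not shift the lamp parts standing around.

Things in the scene. Friction and masses are not known exactly. Their poses are not given: they have to be found in the camera images.
- bed: aluminium bed of the cam clamp, a plate 160 (x) x 250 (y) mm, 10 mm thick, fixed. Origin on its underside at the middle of the stack's place. Slats lie on its upper face, 10 mm above the origin; the bottom pair runs along bed y at x = -40 and +40 mm, in line with the pads. Jaw and lever are at its -y end
- fence (a point): middle of the inner face of the brass fence across the bed's +y end (bed y = +67 mm), 140 mm wide, 14 mm high above the plate. Clamping pushes the slats up to 12 mm along bed +y until they stand against it
- pad_a: black rubber pad, 36 wide (bed x) x 12 mm high, sprung on the front of the jaw at bed x = -40 mm; presses a slat's end with about 10 N. Origin at the middle of its underside, 5 mm behind its face. Lever open: the pads' faces are at bed y = -75 mm (142 mm free to the fence); clamped without slats: at -59 mm (126 mm free), too little for a slat
- pad_b: the other pad, alike, at bed x = +40 mm
- lever (a joint): cam lever, swings level about its pivot: -0.6 rad = open stop, +1.3 = clamped stop, growing clockwise seen from above. Dead centre at 0.9: with slats in the bed the pads' springs resist from about 0.3 on (up to 5 N at the knob) and past 0.9 snap it to 1.3. Otherwise it stays where left (0.7 N). At 1.3 it points along bed -x, at -0.6 109 degrees counter-clockwise of that
- place_a (a point): middle of one bottom slat's place on the bed's upper face, bed x = -40 mm, y = 0 (slats of layers 1 and 3 lie along bed y over place_a and place_b)
- place_b (a point): the other, bed x = +40 mm, y = 0
- place_c (a point): point on the bed's upper face, bed x = 0, y = -40 mm: the slats of layer 2 lie along bed x above place_c and place_d
- place_d (a point): the other, bed x = 0, y = +40 mm
- lever_knob (a point): middle of the round upright black knob at the lever's end, 22 mm diameter, 34 mm high (17 mm above and below this point), 80 mm from the pivot's axis; turns with the lever. It can be gripped from above and does not spin
- lever_pivot (a point): on the lever's vertical pivot axis (bed x = 0, y = -125 mm), at the knob's mid-height, 55 mm above the counter
- slat1_mid (a point): plain teak slat 130 long (its x axis) x 26 wide (y) x 18 thick (z) mm, about 40 g, lying loose on the counter; this point is its centre. All slats are alike and interchangeable; five to seven are there (None = absent)
- slat2_mid (a point): plain teak slat 130 long (its x axis) x 26 wide (y) x 18 thick (z) mm, about 40 g, lying loose on the counter; this point is its centre. All slats are alike and interchangeable; five to seven are there (None = absent)
- slat3_mid (a point): plain teak slat 130 long (its x axis) x 26 wide (y) x 18 thick (z) mm, about 40 g, lying loose on the counter; this point is its centre. All slats are alike and interchangeable; five to seven are there (None = absent)
- slat4_mid (a point): plain teak slat 130 long (its x axis) x 26 wide (y) x 18 thick (z) mm, about 40 g, lying loose on the counter; this point is its centre. All slats are alike and interchangeable; five to seven are there (None = absent)
- slat5_mid (a point): plain teak slat 130 long (its x axis) x 26 wide (y) x 18 thick (z) mm, about 40 g, lying loose on the counter; this point is its centre. All slats are alike and interchangeable; five to seven are there (None = absent)
- slat6_mid (a point): plain teak slat 130 long (its x axis) x 26 wide (y) x 18 thick (z) mm, about 40 g, lying loose on the counter; this point is its centre. All slats are alike and interchangeable; five to seven are there (None = absent)
- slat7_mid (a point): plain teak slat 130 long (its x axis) x 26 wide (y) x 18 thick (z) mm, about 40 g, lying loose on the counter; this point is its centre. All slats are alike and interchangeable; five to seven are there (None = absent)
- test_block: bystander: brass block 90 x 70 x 35 mm with a white ceramic socket and a clear bulb standing in it, 149 mm tall in all; origin under its centre
- shade_ring: bystander: brass shade ring 110 mm across, 28 mm high, lying flat; origin under its centre
- pane: bystander: green glass pane 100 x 150 x 6 mm lying flat; origin under its centre
- bracket: bystander: bronze wall bracket lying flat, plate 35 x 120 mm with a curled arm on its +x side, 19 mm high; origin under the plate's centre
Things that resemble listed ones, but are neither listed nor needed, are in the scene too. What is shaped like the part that bears slat1_mid but turquoise or yellow is not meant. What is shaped like the part that bears slat5_mid but grey or pink is not meant.

How it is judged:
On the way:
1. two slats clamped in the bed: lever past centre at its stop, both pads pressing a slat, nothing stacked on them yet (value of joint lever above 1.15 rad and contact force between each of pad_a, pad_b and anything else above 2 N and (z of slat1_mid in the frame of bed below 0.028 m or horizontal distance between slat1_mid and bed above 0.09 m) and (z of slat2_mid in the frame of bed below 0.028 m or horizontal distance between slat2_mid and bed above 0.09 m) and (z of slat3_mid in the frame of bed below 0.028 m or horizontal distance between slat3_mid and bed above 0.09 m) and (z of slat4_mid in the frame of bed below 0.028 m or horizontal distance between slat4_mid and bed above 0.09 m) and (z of slat5_mid in the frame of bed below 0.028 m or horizontal distance between slat5_mid and bed above 0.09 m) and (z of slat6_mid in the frame of bed below 0.028 m or horizontal distance between slat6_mid and bed above 0.09 m) and (z of slat7_mid in the frame of bed below 0.028 m or horizontal distance between slat7_mid and bed above 0.09 m) and ((z of slat1_mid in the frame of bed between 0.013 and 0.025 m and horizontal distance between slat1_mid and place_a below 0.016 m and angle between the x axis of slat1_mid and the y axis of bed, either way round below 0.2 rad) or (z of slat2_mid in the frame of bed between 0.013 and 0.025 m and horizontal distance between slat2_mid and place_a below 0.016 m and angle between the x axis of slat2_mid and the y axis of bed, either way round below 0.2 rad) or (z of slat3_mid in the frame of bed between 0.013 and 0.025 m and horizontal distance between slat3_mid and place_a below 0.016 m and angle between the x axis of slat3_mid and the y axis of bed, either way round below 0.2 rad) or (z of slat4_mid in the frame of bed between 0.013 and 0.025 m and horizontal distance between slat4_mid and place_a below 0.016 m and angle between the x axis of slat4_mid and the y axis of bed, either way round below 0.2 rad) or (z of slat5_mid in the frame of bed between 0.013 and 0.025 m and horizontal distance between slat5_mid and place_a below 0.016 m and angle between the x axis of slat5_mid and the y axis of bed, either way round below 0.2 rad) or (z of slat6_mid in the frame of bed between 0.013 and 0.025 m and horizontal distance between slat6_mid and place_a below 0.016 m and angle between the x axis of slat6_mid and the y axis of bed, either way round below 0.2 rad) or (z of slat7_mid in the frame of bed between 0.013 and 0.025 m and horizontal distance between slat7_mid and place_a below 0.016 m and angle between the x axis of slat7_mid and the y axis of bed, either way round below 0.2 rad)) and ((z of slat1_mid in the frame of bed between 0.013 and 0.025 m and horizontal distance between slat1_mid and place_b below 0.016 m and angle between the x axis of slat1_mid and the y axis of bed, either way round below 0.2 rad) or (z of slat2_mid in the frame of bed between 0.013 and 0.025 m and horizontal distance between slat2_mid and place_b below 0.016 m and angle between the x axis of slat2_mid and the y axis of bed, either way round below 0.2 rad) or (z of slat3_mid in the frame of bed between 0.013 and 0.025 m and horizontal distance between slat3_mid and place_b below 0.016 m and angle between the x axis of slat3_mid and the y axis of bed, either way round below 0.2 rad) or (z of slat4_mid in the frame of bed between 0.013 and 0.025 m and horizontal distance between slat4_mid and place_b below 0.016 m and angle between the x axis of slat4_mid and the y axis of bed, either way round below 0.2 rad) or (z of slat5_mid in the frame of bed between 0.013 and 0.025 m and horizontal distance between slat5_mid and place_b below 0.016 m and angle between the x axis of slat5_mid and the y axis of bed, either way round below 0.2 rad) or (z of slat6_mid in the frame of bed between 0.013 and 0.025 m and horizontal distance between slat6_mid and place_b below 0.016 m and angle between the x axis of slat6_mid and the y axis of bed, either way round below 0.2 rad) or (z of slat7_mid in the frame of bed between 0.013 and 0.025 m and horizontal distance between slat7_mid and place_b below 0.016 m and angle between the x axis of slat7_mid and the y axis of bed, either way round below 0.2 rad))), for 0.2 s.
At the end, for the whole second after the job is handed in: Lever past 1.15 rad, both pads pressing with over 2 N; every slat flat, within 0.2 rad: bottom pair along bed y within 16 mm of place_a, b (others 20); second along x at place_c, d; third as the first, or one alone over the middle; a fourth one over the middle along x (value of joint lever above 1.15 rad and contact force between each of pad_a, pad_b and anything else above 2 N and ((z of slat1_mid in the frame of bed between 0.013 and 0.025 m and horizontal distance between slat1_mid and place_a below 0.016 m and angle between the x axis of slat1_mid and the y axis of bed, either way round below 0.2 rad) or (z of slat1_mid in the frame of bed between 0.013 and 0.025 m and horizontal distance between slat1_mid and place_b below 0.016 m and angle between the x axis of slat1_mid and the y axis of bed, either way round below 0.2 rad) or (z of slat1_mid in the frame of bed between 0.031 and 0.043 m and horizontal distance between slat1_mid and place_c below 0.02 m and angle between the x axis of slat1_mid and the x axis of bed, either way round below 0.2 rad) or (z of slat1_mid in the frame of bed between 0.031 and 0.043 m and horizontal distance between slat1_mid and place_d below 0.02 m and angle between the x axis of slat1_mid and the x axis of bed, either way round below 0.2 rad) or (((z of slat1_mid in the frame of bed between 0.049 and 0.061 m and horizontal distance between slat1_mid and place_a below 0.02 m and angle between the x axis of slat1_mid and the y axis of bed, either way round below 0.2 rad) or (z of slat1_mid in the frame of bed between 0.049 and 0.061 m and horizontal distance between slat1_mid and place_b below 0.02 m and angle between the x axis of slat1_mid and the y axis of bed, either way round below 0.2 rad)) and z of any of slat2_mid, slat3_mid, slat4_mid, slat5_mid, slat6_mid, slat7_mid in the frame of bed above 0.048 m) or ((z of slat1_mid in the frame of bed between 0.049 and 0.061 m and horizontal distance between slat1_mid and bed below 0.02 m and angle between the x axis of slat1_mid and the y axis of bed, either way round below 0.2 rad) and z of each of slat2_mid, slat3_mid, slat4_mid, slat5_mid, slat6_mid, slat7_mid in the frame of bed below 0.048 m) or (z of slat1_mid in the frame of bed between 0.067 and 0.079 m and horizontal distance between slat1_mid and bed below 0.02 m and angle between the x axis of slat1_mid and the x axis of bed, either way round below 0.2 rad)) and ((z of slat2_mid in the frame of bed between 0.013 and 0.025 m and horizontal distance between slat2_mid and place_a below 0.016 m and angle between the x axis of slat2_mid and the y axis of bed, either way round below 0.2 rad) or (z of slat2_mid in the frame of bed between 0.013 and 0.025 m and horizontal distance between slat2_mid and place_b below 0.016 m and angle between the x axis of slat2_mid and the y axis of bed, either way round below 0.2 rad) or (z of slat2_mid in the frame of bed between 0.031 and 0.043 m and horizontal distance between slat2_mid and place_c below 0.02 m and angle between the x axis of slat2_mid and the x axis of bed, either way round below 0.2 rad) or (z of slat2_mid in the frame of bed between 0.031 and 0.043 m and horizontal distance between slat2_mid and place_d below 0.02 m and angle between the x axis of slat2_mid and the x axis of bed, either way round below 0.2 rad) or (((z of slat2_mid in the frame of bed between 0.049 and 0.061 m and horizontal distance between slat2_mid and place_a below 0.02 m and angle between the x axis of slat2_mid and the y axis of bed, either way round below 0.2 rad) or (z of slat2_mid in the frame of bed between 0.049 and 0.061 m and horizontal distance between slat2_mid and place_b below 0.02 m and angle between the x axis of slat2_mid and the y axis of bed, either way round below 0.2 rad)) and z of any of slat1_mid, slat3_mid, slat4_mid, slat5_mid, slat6_mid, slat7_mid in the frame of bed above 0.048 m) or ((z of slat2_mid in the frame of bed between 0.049 and 0.061 m and horizontal distance between slat2_mid and bed below 0.02 m and angle between the x axis of slat2_mid and the y axis of bed, either way round below 0.2 rad) and z of each of slat1_mid, slat3_mid, slat4_mid, slat5_mid, slat6_mid, slat7_mid in the frame of bed below 0.048 m) or (z of slat2_mid in the frame of bed between 0.067 and 0.079 m and horizontal distance between slat2_mid and bed below 0.02 m and angle between the x axis of slat2_mid and the x axis of bed, either way round below 0.2 rad)) and ((z of slat3_mid in the frame of bed between 0.013 and 0.025 m and horizontal distance between slat3_mid and place_a below 0.016 m and angle between the x axis of slat3_mid and the y axis of bed, either way round below 0.2 rad) or (z of slat3_mid in the frame of bed between 0.013 and 0.025 m and horizontal distance between slat3_mid and place_b below 0.016 m and angle between the x axis of slat3_mid and the y axis of bed, either way round below 0.2 rad) or (z of slat3_mid in the frame of bed between 0.031 and 0.043 m and horizontal distance between slat3_mid and place_c below 0.02 m and angle between the x axis of slat3_mid and the x axis of bed, either way round below 0.2 rad) or (z of slat3_mid in the frame of bed between 0.031 and 0.043 m and horizontal distance between slat3_mid and place_d below 0.02 m and angle between the x axis of slat3_mid and the x axis of bed, either way round below 0.2 rad) or (((z of slat3_mid in the frame of bed between 0.049 and 0.061 m and horizontal distance between slat3_mid and place_a below 0.02 m and angle between the x axis of slat3_mid and the y axis of bed, either way round below 0.2 rad) or (z of slat3_mid in the frame of bed between 0.049 and 0.061 m and horizontal distance between slat3_mid and place_b below 0.02 m and angle between the x axis of slat3_mid and the y axis of bed, either way round below 0.2 rad)) and z of any of slat1_mid, slat2_mid, slat4_mid, slat5_mid, slat6_mid, slat7_mid in the frame of bed above 0.048 m) or ((z of slat3_mid in the frame of bed between 0.049 and 0.061 m and horizontal distance between slat3_mid and bed below 0.02 m and angle between the x axis of slat3_mid and the y axis of bed, either way round below 0.2 rad) and z of each of slat1_mid, slat2_mid, slat4_mid, slat5_mid, slat6_mid, slat7_mid in the frame of bed below 0.048 m) or (z of slat3_mid in the frame of bed between 0.067 and 0.079 m and horizontal distance between slat3_mid and bed below 0.02 m and angle between the x axis of slat3_mid and the x axis of bed, either way round below 0.2 rad)) and ((z of slat4_mid in the frame of bed between 0.013 and 0.025 m and horizontal distance between slat4_mid and place_a below 0.016 m and angle between the x axis of slat4_mid and the y axis of bed, either way round below 0.2 rad) or (z of slat4_mid in the frame of bed between 0.013 and 0.025 m and horizontal distance between slat4_mid and place_b below 0.016 m and angle between the x axis of slat4_mid and the y axis of bed, either way round below 0.2 rad) or (z of slat4_mid in the frame of bed between 0.031 and 0.043 m and horizontal distance between slat4_mid and place_c below 0.02 m and angle between the x axis of slat4_mid and the x axis of bed, either way round below 0.2 rad) or (z of slat4_mid in the frame of bed between 0.031 and 0.043 m and horizontal distance between slat4_mid and place_d below 0.02 m and angle between the x axis of slat4_mid and the x axis of bed, either way round below 0.2 rad) or (((z of slat4_mid in the frame of bed between 0.049 and 0.061 m and horizontal distance between slat4_mid and place_a below 0.02 m and angle between the x axis of slat4_mid and the y axis of bed, either way round below 0.2 rad) or (z of slat4_mid in the frame of bed between 0.049 and 0.061 m and horizontal distance between slat4_mid and place_b below 0.02 m and angle between the x axis of slat4_mid and the y axis of bed, either way round below 0.2 rad)) and z of any of slat1_mid, slat2_mid, slat3_mid, slat5_mid, slat6_mid, slat7_mid in the frame of bed above 0.048 m) or ((z of slat4_mid in the frame of bed between 0.049 and 0.061 m and horizontal distance between slat4_mid and bed below 0.02 m and angle between the x axis of slat4_mid and the y axis of bed, either way round below 0.2 rad) and z of each of slat1_mid, slat2_mid, slat3_mid, slat5_mid, slat6_mid, slat7_mid in the frame of bed below 0.048 m) or (z of slat4_mid in the frame of bed between 0.067 and 0.079 m and horizontal distance between slat4_mid and bed below 0.02 m and angle between the x axis of slat4_mid and the x axis of bed, either way round below 0.2 rad)) and ((z of slat5_mid in the frame of bed between 0.013 and 0.025 m and horizontal distance between slat5_mid and place_a below 0.016 m and angle between the x axis of slat5_mid and the y axis of bed, either way round below 0.2 rad) or (z of slat5_mid in the frame of bed between 0.013 and 0.025 m and horizontal distance between slat5_mid and place_b below 0.016 m and angle between the x axis of slat5_mid and the y axis of bed, either way round below 0.2 rad) or (z of slat5_mid in the frame of bed between 0.031 and 0.043 m and horizontal distance between slat5_mid and place_c below 0.02 m and angle between the x axis of slat5_mid and the x axis of bed, either way round below 0.2 rad) or (z of slat5_mid in the frame of bed between 0.031 and 0.043 m and horizontal distance between slat5_mid and place_d below 0.02 m and angle between the x axis of slat5_mid and the x axis of bed, either way round below 0.2 rad) or (((z of slat5_mid in the frame of bed between 0.049 and 0.061 m and horizontal distance between slat5_mid and place_a below 0.02 m and angle between the x axis of slat5_mid and the y axis of bed, either way round below 0.2 rad) or (z of slat5_mid in the frame of bed between 0.049 and 0.061 m and horizontal distance between slat5_mid and place_b below 0.02 m and angle between the x axis of slat5_mid and the y axis of bed, either way round below 0.2 rad)) and z of any of slat1_mid, slat2_mid, slat3_mid, slat4_mid, slat6_mid, slat7_mid in the frame of bed above 0.048 m) or ((z of slat5_mid in the frame of bed between 0.049 and 0.061 m and horizontal distance between slat5_mid and bed below 0.02 m and angle between the x axis of slat5_mid and the y axis of bed, either way round below 0.2 rad) and z of each of slat1_mid, slat2_mid, slat3_mid, slat4_mid, slat6_mid, slat7_mid in the frame of bed below 0.048 m) or (z of slat5_mid in the frame of bed between 0.067 and 0.079 m and horizontal distance between slat5_mid and bed below 0.02 m and angle between the x axis of slat5_mid and the x axis of bed, either way round below 0.2 rad)) and ((z of slat6_mid in the frame of bed between 0.013 and 0.025 m and horizontal distance between slat6_mid and place_a below 0.016 m and angle between the x axis of slat6_mid and the y axis of bed, either way round below 0.2 rad) or (z of slat6_mid in the frame of bed between 0.013 and 0.025 m and horizontal distance between slat6_mid and place_b below 0.016 m and angle between the x axis of slat6_mid and the y axis of bed, either way round below 0.2 rad) or (z of slat6_mid in the frame of bed between 0.031 and 0.043 m and horizontal distance between slat6_mid and place_c below 0.02 m and angle between the x axis of slat6_mid and the x axis of bed, either way round below 0.2 rad) or (z of slat6_mid in the frame of bed between 0.031 and 0.043 m and horizontal distance between slat6_mid and place_d below 0.02 m and angle between the x axis of slat6_mid and the x axis of bed, either way round below 0.2 rad) or (((z of slat6_mid in the frame of bed between 0.049 and 0.061 m and horizontal distance between slat6_mid and place_a below 0.02 m and angle between the x axis of slat6_mid and the y axis of bed, either way round below 0.2 rad) or (z of slat6_mid in the frame of bed between 0.049 and 0.061 m and horizontal distance between slat6_mid and place_b below 0.02 m and angle between the x axis of slat6_mid and the y axis of bed, either way round below 0.2 rad)) and z of any of slat1_mid, slat2_mid, slat3_mid, slat4_mid, slat5_mid, slat7_mid in the frame of bed above 0.048 m) or ((z of slat6_mid in the frame of bed between 0.049 and 0.061 m and horizontal distance between slat6_mid and bed below 0.02 m and angle between the x axis of slat6_mid and the y axis of bed, either way round below 0.2 rad) and z of each of slat1_mid, slat2_mid, slat3_mid, slat4_mid, slat5_mid, slat7_mid in the frame of bed below 0.048 m) or (z of slat6_mid in the frame of bed between 0.067 and 0.079 m and horizontal distance between slat6_mid and bed below 0.02 m and angle between the x axis of slat6_mid and the x axis of bed, either way round below 0.2 rad)) and ((z of slat7_mid in the frame of bed between 0.013 and 0.025 m and horizontal distance between slat7_mid and place_a below 0.016 m and angle between the x axis of slat7_mid and the y axis of bed, either way round below 0.2 rad) or (z of slat7_mid in the frame of bed between 0.013 and 0.025 m and horizontal distance between slat7_mid and place_b below 0.016 m and angle between the x axis of slat7_mid and the y axis of bed, either way round below 0.2 rad) or (z of slat7_mid in the frame of bed between 0.031 and 0.043 m and horizontal distance between slat7_mid and place_c below 0.02 m and angle between the x axis of slat7_mid and the x axis of bed, either way round below 0.2 rad) or (z of slat7_mid in the frame of bed between 0.031 and 0.043 m and horizontal distance between slat7_mid and place_d below 0.02 m and angle between the x axis of slat7_mid and the x axis of bed, either way round below 0.2 rad) or (((z of slat7_mid in the frame of bed between 0.049 and 0.061 m and horizontal distance between slat7_mid and place_a below 0.02 m and angle between the x axis of slat7_mid and the y axis of bed, either way round below 0.2 rad) or (z of slat7_mid in the frame of bed between 0.049 and 0.061 m and horizontal distance between slat7_mid and place_b below 0.02 m and angle between the x axis of slat7_mid and the y axis of bed, either way round below 0.2 rad)) and z of any of slat1_mid, slat2_mid, slat3_mid, slat4_mid, slat5_mid, slat6_mid in the frame of bed above 0.048 m) or ((z of slat7_mid in the frame of bed between 0.049 and 0.061 m and horizontal distance between slat7_mid and bed below 0.02 m and angle between the x axis of slat7_mid and the y axis of bed, either way round below 0.2 rad) and z of each of slat1_mid, slat2_mid, slat3_mid, slat4_mid, slat5_mid, slat6_mid in the frame of bed below 0.048 m) or (z of slat7_mid in the frame of bed between 0.067 and 0.079 m and horizontal distance between slat7_mid and bed below 0.02 m and angle between the x axis of slat7_mid and the x axis of bed, either way round below 0.2 rad))); the robot touches nothing.
It fails at once if the test block with its bulb is shifted by more than 30 mm (distance of test_block from where it was at the start of the episode above 0.03 m).
It fails at once if the shade ring is shifted by more than 30 mm (distance of shade_ring from where it was at the start of the episode above 0.03 m).
It fails at once if the green glass pane is shifted by more than 30 mm (distance of pane from where it was at the start of the episode above 0.03 m).
It fails at once if the bronze bracket is shifted by more than 30 mm (distance of bracket from where it was at the start of the episode above 0.03 m).
Of slat1, slat2, slat3, slat4, slat5, slat6, slat7 only 5 to 7 are there at a start; the rules pass over those that are not, and their reading is None.
At some moment in a run one of slat1, slat2, slat3, slat4, slat5, slat6, slat7 may be knocked a few centimetres aside while the robot is not near it.
Once in a run the grip may slacken for a moment while it holds something.
It also fails if it takes over 210 s, if anything falls off the work surface, if the arm or the gripper's body presses on something with over 40 N, if the wrist force passes 120 N, or if a joint passes its speed limit or range.

## Working session

There is one attempt and no reset: what is moved stays moved. The work goes in short steps, Python scripts to look and compute and a shell command to move; the robot and the scene stay as the last step left them, time stands still between calls to the robot, and variables do not carry over. Pictures are saved under pics/ and viewed, and the job is handed in when it is done.

```bash
ls; mkdir -p pics
python3 - <<'E'
from bench import arm
import cv2
print(arm.get_state())
for n in ("side","top","wrist"):
    im=arm.capture(n); cv2.imwrite(f"pics/{n}0.png",im); p=arm.camera_params(n); print(n,p)
E
```

```text
pics
{'clock': 0.0, 'q': array([-1.39901280e+00,  2.87205811e-01,  1.57817927e+00,  2.11616392e-05,
        1.27861260e+00, -1.49995519e-01]), 'joint_vel': array([ 0.00217071,  0.00083925, -0.00116511,  0.00078181,  0.0003531 ,
        0.00027729]), 'joint_efforts': array([-4.13446596e-04, -4.05979908e+01, -2.92629880e+01, -1.94374861e-04,
        5.73181649e-03, -1.08013106e-05]), 'ee_pos': array([ 0.21339356, -0.63968488,  0.22991919]), 'tool_rot': array([-1.20255277e-03,  9.87084952e-01,  1.60193166e-01, -2.97182753e-06]), 'wrist_force': array([-0.66359691,  0.00191396,  0.56538677]), 'torque': array([-0.00985755, -0.034973  ,  0.00235434]), 'width': 1.0041823924677655}
side {'intrinsics': array([[470.02464679,   0.        , 275.18297709],
       [  0.        , 470.02464679, 205.04961381],
       [  0.        ,   0.        ,   1.        ]]), 'view': array([[-0.74371096, -0.66824926, -0.01835565,  0.4294052 ],
       [-0.40426604,  0.47144659, -0.78377744,  0.25935011],
       [ 0.5324124 , -0.57548331, -0.62077048,  1.0255979 ],
       [ 0.        ,  0.        ,  0.        ,  1.  
[... 168 characters left out ...]
  1.        ]]), 'view': array([[ 0.02956746, -0.99954237, -0.00638934,  0.02076062],
       [-0.9713711 , -0.02722553, -0.23600204,  0.56077449],
       [ 0.23572009,  0.0131844 , -0.97173155,  0.97973334],
       [ 0.        ,  0.        ,  0.        ,  1.        ]])}
wrist {'intrinsics': array([[308.36625035,   0.        , 275.76573721],
       [  0.        , 308.36625035, 210.94681426],
       [  0.        ,   0.        ,   1.        ]]), 'view': array([[ 0.31696945, -0.94843086, -0.00304594, -0.67360466],
       [-0.91504305, -0.30665264,  0.26203125, -0.03574859],
       [-0.24945256, -0.08026874, -0.96505458,  0.3802456 ],
       [ 0.        ,  0.        ,  0.        ,  1.        ]])}
```

View pics/top0.png

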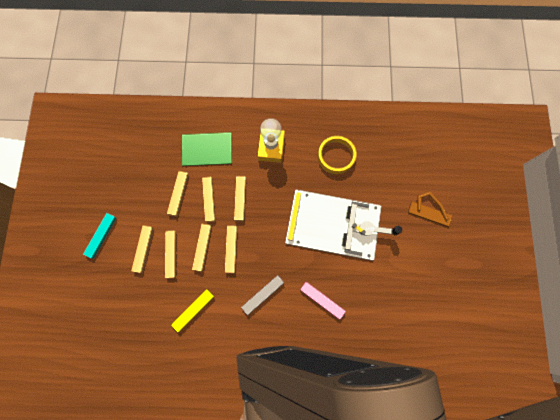

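View pics/side0.png

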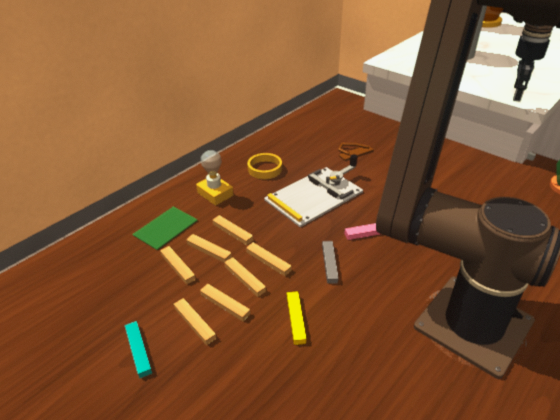

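View pics/wrist0.png

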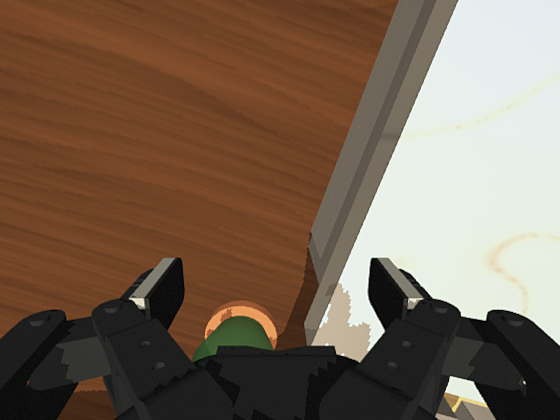

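Seven teak slats in view, with the bed at (335,225) in the top picture, its fence to the left and the lever to the right with its knob at (397,230). Now I'll measure.

```bash
cat > h.py <<'E'
import numpy as np, cv2
from bench import arm
def ray(P,u,v):
    K=P["intrinsics"];V=P["view"];R=V[:3,:3];t=V[:3,3]
    d=R.T@np.linalg.solve(K,np.array([u,v,1.]));return -R.T@t,d
def onz(P,u,v,z):
    c,d=ray(P,u,v);return c+d*(z-c[2])/d[2]
def proj(P,p):
    V=P["view"];q=P["intrinsics"]@(V[:3,:3]@np.asarray(p,float)+V[:3,3]);return q[:2]/q[2]
def two(P1,a,P2,b):
    c1,d1=ray(P1,*a);c2,d2=ray(P2,*b)
    s=np.linalg.lstsq(np.c_[d1,-d2],c2-c1,rcond=None)[0]
    p,q=c1+s[0]*d1,c2+s[1]*d2;return (p+q)/2,np.linalg.norm(p-q)
def rect(P,mask,z,amin=100):
    out=[]
    cs,_=cv2.findContours(mask,cv2.RETR_EXTERNAL,cv2.CHAIN_APPROX_NONE)
    for c in cs:
        if cv2.contourArea(c)<amin: continue
        pts=np.array([onz(P,*q[0],z)[:2] for q in c])
        (x,y),(w,h),a=cv2.minAreaRect((pts*1000).astype(np.float32))
        if w<h: w,h,a=h,w,a+90
        m=cv2.moments(c);out.append((m['m10']/m['m00'],m['m01']/m['m00'],x,y,w,h,(a+90)%180-90))
    return out
E
python3 - <<'E'
from h import *
P=arm.camera_params("top");S=arm.camera_params("side")
im=cv2.imread("pics/top0.png");si=cv2.imread("pics/side0.png")
print(cv2.cvtColor(im[[195,195,310,217,145],[178,240,193,293,275]][None],cv2.COLOR_BGR2HSV))
hsv=cv2.cvtColor(im,cv2.COLOR_BGR2HSV)
m=cv2.inRange(hsv,(15,70,170),(28,190,255))
for r in rect(P,m,.018): print("slat",np.round(r,1))
m=cv2.inRange(hsv,(0,0,170),(180,45,255)); m[:, :270]=0;m[:170]=0;m[300:]=0;m[:,420:]=0
m=cv2.morphologyEx(m,cv2.MORPH_CLOSE,np.ones((9,9)))
for r in rect(P,m,.010): print("bed",np.round(r,1))
a=cv2.resize(im[180:270,275:415],None,fx=5.5,fy=5.5,interpolation=cv2.INTER_CUBIC)
cv2.imwrite("pics/z1.png",a)
b=cv2.resize(si[140:230,255:375],None,fx=6,fy=6,interpolation=cv2.INTER_CUBIC)
cv2.imwrite("pics/z2.png",b)
E
```

```text
[[[ 27 115 253]
  [ 26 119 252]
  [ 30 255 253]
  [ 28 201 253]
  [ 26  41  99]]]
slat [169.5 253.7 449.9 317.8 131.9  25.3   5.1]
slat [230.3 248.8 468.9 149.8 131.9  27.8   0.6]
slat [141.2 248.5 461.9 397.6 131.4  28.   -7.7]
slat [201.1 247.  471.2 231.2 132.   27.4  -7.3]
slat [2.393e+02 1.972e+02 6.167e+02 1.319e+02 1.288e+02 2.790e+01 3.000e-01]
slat [207.8 198.3 611.7 222.3 132.2  27.8   7.8]
slat [176.8 192.6 626.5 312.7 131.3  28.2 -10. ]
bed [274.9 283.8 374.1  25.9  46.9  24.1 -47.2]
bed [ 334.   224.5  545.5 -155.7  285.7  160.5   80.6]
```

View pics/z1.png

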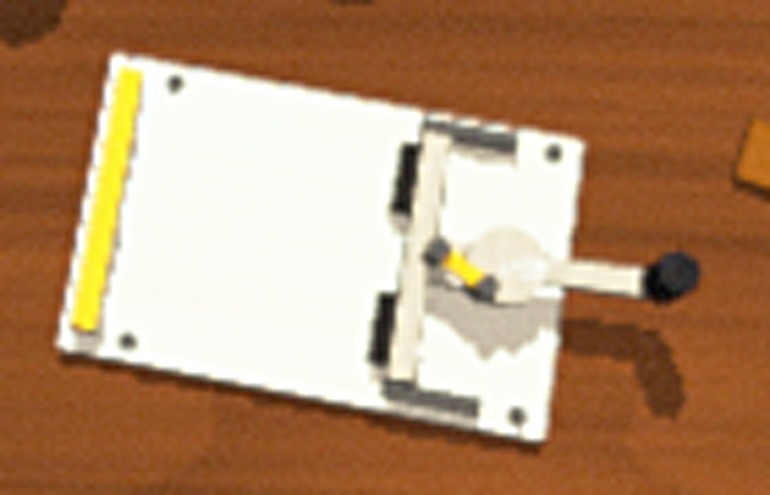

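View pics/z2.png

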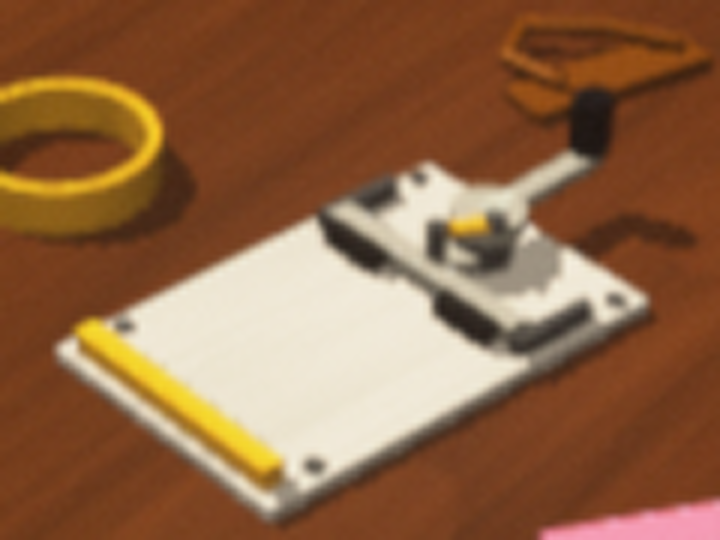

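Run:
```python
from h import *
P=arm.camera_params("top");S=arm.camera_params("side")
def T(x,y,z): return onz(P,275+(x+.5)/5.5-.5,180+(y+.5)/5.5-.5,z)[:2]*1000
def D(x,y,z): return onz(S,255+(x+.5)/6-.5,140+(y+.5)/6-.5,z)[:2]*1000
TL,BL,TR,BR=[T(*p,.010) for p in((113,55),(60,348),(583,138),(545,440))]
print("top corners",TL,BL,TR,BR, [np.linalg.norm(a-b) for a,b in((TL,BL),(TR,BR),(TL,TR),(BL,BR))])
for n,a,b in(("long1",TR,TL),("long2",BR,BL),("short f",BL,TL),("short j",BR,TR)): 
    d=b-a; print(n,np.degrees(np.arctan2(d[1],d[0])))
print("centre",(TL+BL+TR+BR)/4)
f=[T(143,72,.024),T(98,330,.024)]; print("fence inner top",f,np.linalg.norm(f[0]-f[1]))
# side: corners fence end left (57,352), (275,520) ; right (650,300), top (428,163)
c=[D(57,350,.010),D(273,512,.010),D(650,300,.010),D(428,163,.010)]
print("side corners",c,sum(c)/4)
f2=[D(105,320,.024),D(285,462,.024)];print("side fence inner",f2)
k,e=two(P,(275+680/5.5-.5,180+270/5.5-.5),S,(255+593/6,140+97/6)); print("knob top",k,e)
```

```text
top corners [646.37913242 -28.05950776] [489.45304654  -3.42482278] [ 607.90887011 -273.78869533] [ 449.56015024 -248.88044027] [np.float64(158.84792769988357), np.float64(160.2957836523299), np.float64(248.7223244987717), np.float64(248.67630231516227)]
long1 81.10225346661964
long2 80.7686677163652
short f -8.921636231816775
short j -8.939377038467924
centre [ 548.32529983 -138.53836653]
fence inner top [array([633.24095655, -43.11008643]), array([496.87765814, -22.04825847])] 137.9802513034792
side corners [array([643.91345253, -25.6586086 ]), array([487.038077  ,  -1.15243278]), array([ 447.84437614, -247.18386438]), array([ 605.33109627, -273.51779901])] [ 546.03175048 -136.87817619]
side fence inner [array([629.71421725, -45.3608977 ]), array([494.91284031, -18.93874684])]
knob top [ 0.52590181 -0.30261199  0.06848936] 0.0024740105229654813
```

```bash
cat >> h.py <<'E'
O=np.array([553.3,-98.4]);YB=np.radians(-9.0)
EX=np.array([np.cos(YB),np.sin(YB)]);EY=np.array([-np.sin(YB),np.cos(YB)])
def bed(x,y): return O+x*EX+y*EY
def pose():
    s=arm.get_state();w,x,y,z=s["tool_rot"]
    th=np.degrees(np.arctan2(2*(x*y+w*z),1-2*(y*y+z*z)))
    return s["ee_pos"]*1000,th,s
def plan(x,y,z,th):
    """tool-frame cm if translating before turning / after turning; turn in deg"""
    p,t,s=pose(); turn=(t-th+90)%180-90
    d=np.array([x,y])-p[:2]
    f=lambda a:np.round([(d@[np.cos(a),np.sin(a)])/10,(d@[np.sin(a),-np.cos(a)])/10],2)
    print("now",np.round(p,1),"th",round(t,1),"q6",round(s["q"][5],2),"w",round(s["width"],3),"t",s["clock"])
    print("  xy before turn",f(np.radians(t)),"after turn",f(np.radians(t-turn)),"dz",round((p[2]-z)/10,2),"turn",round(turn,1))
def slats(name="top",z=.018,save=None):
    P=arm.camera_params(name);im=arm.capture(name)
    if save: cv2.imwrite(f"pics/{save}.png",im)
    hsv=cv2.cvtColor(im,cv2.COLOR_BGR2HSV);m=cv2.inRange(hsv,(12,60,120),(28,190,255))
    for r in rect(P,m,z): print(name,np.round(r,1))
E
python3 - <<'E'
from h import *
plan(468.9,149.8,200,0.6)
slats("side",.018)
E
```

```text
now [ 213.4 -639.8  230.2] th 18.4 q6 -0.15 w 1.0 t 0.15
  xy before turn [ 49.21 -66.83] after turn [ 26.37 -78.69] dz 3.02 turn 17.8
side [464.6 345.9  -2.6  73.6 185.   47.    0.9]
side [194.1 320.1 455.4 401.  143.7  34.2  -7.9]
side [224.2 301.1 444.8 321.8 140.2  39.7   4.4]
side [ 490.3  287.    -5.2 -124.2  130.1   38.4   32.3]
side [177.1 263.7 619.4 316.8 150.   35.8  -9.8]
side [227.2 262.4 536.9 229.5 282.4  59.4  -1.8]
side [251.7 244.9 538.  146.1 293.   54.5  -7. ]
side [ 461.   215.3  186.3 -308.5  103.9   75.8   23.5]
side [212.1 179.8 819.9  16.1  94.3  46.7 -38.2]
side [ 494.7  126.6  338.1 -926.4  533.   352.2  -85.1]
side [  492.7    59.2   552.7 -1459.4   195.3   137.4    10. ]
side [  503.5    28.7   705.2 -2023.5   357.2   201.4   -79.6]
side [  164.     85.5  1689.7 -1034.   2719.2  2435.6   -23.3]
```

```bash
python3 -m handwheel '[[[0,0,0],8.9],[[0,0,0],8.9],[[5.27,-3,0.6],0],[[5.27,-3,0.6],0],[[5.27,-3,0.6],0],[[5.27,-3,0.6],0],[[5.27,-3,0.6],0],[[0,-5.8,0],0],[[0,-5.8,0],0],[[0,-5.8,0],0],[[0,-5.8,0],0],[[0,-5.8,0],0]]' 0.2 60
python3 -m handwheel '[[[0,-5.8,0],0],[[0,-5.8,0],0],[[0,-5.8,0],0],[[0,-5.8,0],0],[[0,-5.8,0],0],[[0,-5.8,0],0],[[0,0,0],0]]'
python3 - <<'E'
from h import *
plan(468.9,149.8,2,0.6)
im=arm.capture("wrist");cv2.imwrite("pics/w1.png",im)
P=arm.camera_params("wrist")
for c in((468.9,149.8),(471.2,231.2)): print(proj(P,[c[0]/1e3,c[1]/1e3,.018]))
slats("top",.018,"t1")
E
```

```text
clock: 1.7
ee_pos: [0.4718, -0.1955, 0.2012]
tool_rot: [-0.0, 1.0, 0.005, 0.0]
wrist_force: [-0.2, 0.2, 0.3]
width: 0.599
clock: 2.58
ee_pos: [0.4674, 0.1539, 0.2013]
tool_rot: [-0.0, 1.0, 0.009, -0.0]
wrist_force: [-0.0, 0.0, 0.3]
width: 0.596
now [467.4 153.9 201.3] th 1.0 q6 1.66 w 0.596 t 2.575
  xy before turn [0.14 0.41] after turn [0.14 0.41] dz 19.93 turn 0.4
[277.93928212 188.84408837]
[202.31082362 185.5484848 ]
top [ 482.8  410.3   77.5 -514.8   82.5   41.5  -88.2]
top [256.1 402.8  76.1  64.   75.   42.9 -80.5]
top [ 17.  411.   48.  660.6  83.8  55.9 -88.2]
top [ 483.   394.3  114.4 -515.    53.1   34.2  -68.8]
top [ 432.3  402.1   89.4 -389.    87.    54.5   51.4]
top [ 359.4  389.9  122.4 -192.6  135.8  118.3   66.7]
top [112.8 380.7 109.9 428.2  99.2  98.  -63.2]
top [ 39.1 392.7  83.7 634.7 227.9 103.5  62. ]
top [ 446.   378.5  156.5 -414.4  128.3   69.3   84.9]
top [304.9 400.9 122.3 -66.9 169.9 165.    8.3]
top [ 471.   361.1  191.5 -489.5  100.8   54.6  -65.3]
top [ 85.9 363.1 160.  510.4 134.5 124.6 -61.1]
top [313.2 353.4 204.2 -87.6 119.5  74.6  49.2]
top [321
[... 1110 characters left out ...]
211.4  603.1 -554.9  176.1  171.9  -43. ]
top [ 40.8 181.  650.  722.1 135.3 119.6 -39.6]
top [ 501.7  180.4  692.9 -612.9  199.   134.7   63.7]
top [ 86.2 175.  678.1 568.  172.4 145.7  62.2]
top [303.5 167.  734.2 -68.4 182.9 130.7  -4.4]
top [ 87.7 141.  763.  587.  240.4 148.8 -71.2]
top [272.9 123.6 854.3  40.3  96.5  59.7 -76.2]
top [ 523.5  136.1  826.1 -681.   181.4  153.    52.3]
top [ 484.   118.7  880.1 -598.9   97.    96.2  -87.8]
top [102.3 115.2 866.9 557.8 143.2  78.1  60.2]
top [221.  116.6 867.4 193.4 103.9  82.5 -13.2]
top [184.9 190.8 662.8 305.4 525.1 496.1  -2.8]
top [ 280.6   63.2  904.7   41.1 1813.8  669.3   90. ]
top [ 469.5    1.8 1290.1 -399.9  955.    23.1  -88.6]
```

View pics/w1.png

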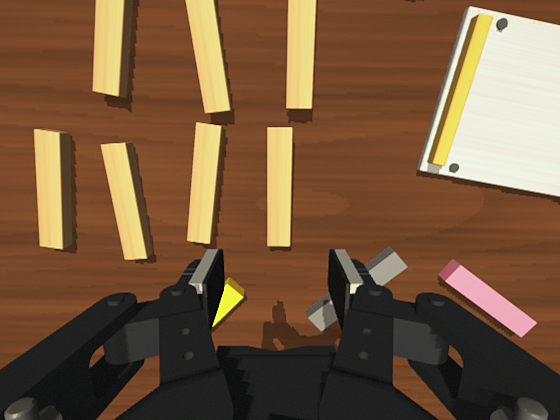

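```bash
sed -i 's/(12,60,120),(28,190,255)/(15,70,190),(28,190,255)/; s/for r in rect(P,m,z): print(name/for r in rect(P,m,z):\n        if r[0]>130 and 100<r[4]<200 and r[5]<50: print(name/' h.py
python3 -m handwheel '[[[0.14,0.5,4.8],0.4],[[0,0,4.8],0],[[0,0,4.8],0],[[0,0,4.0],0],[[0,0,1.4],0],[[0,0,0],0]]'
python3 - <<'E'
from h import *
plan(468.9,149.8,2,0.6)
im=arm.capture("wrist");cv2.imwrite("pics/w2.png",im)
E
```

```text
clock: 3.42
ee_pos: [0.4696, 0.1446, 0.0031]
tool_rot: [0.0, 1.0, 0.001, -0.001]
wrist_force: [1.1, -0.4, 0.3]
width: 0.603
now [469.6 144.6   3.1] th 0.1 q6 1.66 w 0.603 t 3.425
  xy before turn [-0.07 -0.52] after turn [-0.07 -0.52] dz 0.11 turn -0.5
```

View pics/w2.png

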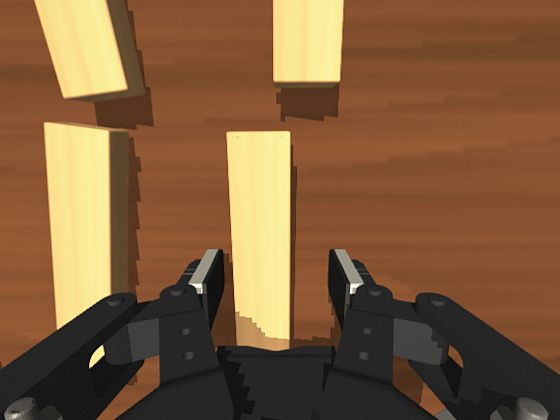

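```bash
python3 -m handwheel '[[[-0.07,-0.45,0.05],-0.5],[[0,0,0],0]]'
python3 -m handwheel '[[[0,0,0],0],[[0,0,0],0],[[0,0,0],0],[[0,0,0],0],[[0,0,0],0]]' -1 60
python3 -m handwheel '[[[0,0,-4],0],[[0,0,-5],0],[[0,0,-5],0],[[0,0,0],0],[[0,0,0],0]]'
python3 - <<'E'
from h import *
x,y=bed(-40,-3);print(x,y)
plan(x,y,200,81)
im=arm.capture("wrist");cv2.imwrite("pics/w3.png",im)
E
```

```text
clock: 3.72
ee_pos: [0.4701, 0.1505, 0.0043]
tool_rot: [-0.0, 1.0, 0.007, 0.001]
wrist_force: [0.2, 1.0, 0.5]
width: 0.601
clock: 4.35
ee_pos: [0.4697, 0.1503, 0.0037]
tool_rot: [-0.0, 1.0, 0.007, 0.001]
wrist_force: [0.5, 0.6, 6.3]
width: 0.282
clock: 4.97
ee_pos: [0.4681, 0.15, 0.1418]
tool_rot: [0.0, 1.0, 0.006, -0.001]
wrist_force: [-0.1, 0.6, -0.3]
width: 0.284
513.3231629810737 -95.10568642017618
now [468.1 150.  141.8] th 0.7 q6 1.66 w 0.284 t 4.975
  xy before turn [ 4.2  24.57] after turn [-23.5   8.3] dz -5.82 turn -80.3
```

View pics/w3.png

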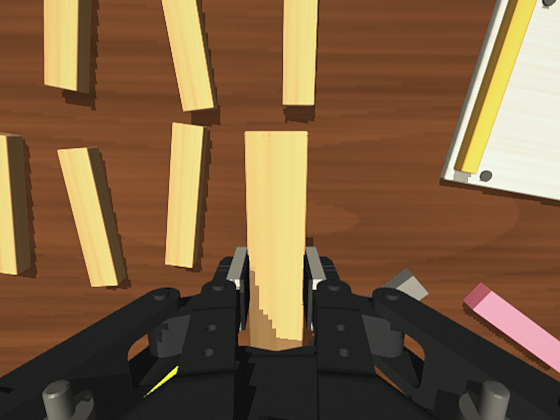

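```bash
python3 -m handwheel '[[[0.84,4.9,0],0],[[0.84,4.9,0],0],[[0.84,4.9,0],0],[[0.84,4.9,0],0],[[0.84,4.9,0],0],[[0,0,0],-10.04],[[0,0,0],-10.04],[[0,0,0],-10.04],[[0,0,0],-10.04],[[0,0,0],-10.04],[[0,0,0],-10.04],[[0,0,0],-10.04]]'
python3 -m handwheel '[[[0,0,0],-10.04],[[0,0,2],0],[[0,0,2],0],[[0,0,2],0],[[0,0,0],0],[[0,0,0],0]]'
python3 - <<'E'
from h import *
x,y=bed(-40,-3)
plan(x,y,14,81)
im=arm.capture("wrist");cv2.imwrite("pics/w4.png",im)
im=arm.capture("top");cv2.imwrite("pics/t4.png",im)
im=arm.capture("side");cv2.imwrite("pics/s4.png",im)
E
```

```text
clock: 6.52
ee_pos: [0.5126, -0.0938, 0.14]
tool_rot: [-0.002, 0.812, 0.583, -0.001]
wrist_force: [-0.4, 0.3, -0.0]
width: 0.284
clock: 7.28
ee_pos: [0.5138, -0.0942, 0.0823]
tool_rot: [-0.001, 0.76, 0.65, -0.0]
wrist_force: [0.0, -0.8, -0.3]
width: 0.286
now [513.8 -94.2  82.3] th 81.1 q6 -0.22 w 0.286 t 7.275
  xy before turn [-0.09 -0.03] after turn [-0.09 -0.03] dz 6.83 turn 0.1
```

View pics/w4.png

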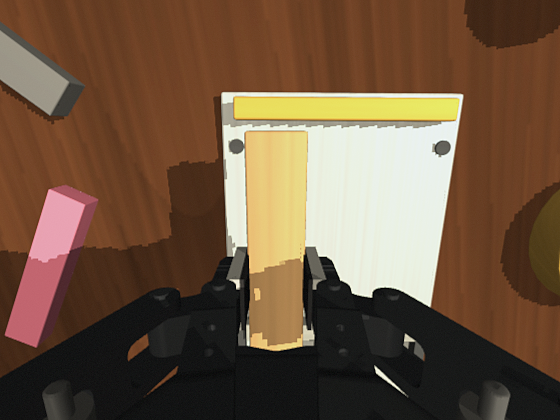

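View pics/s4.png

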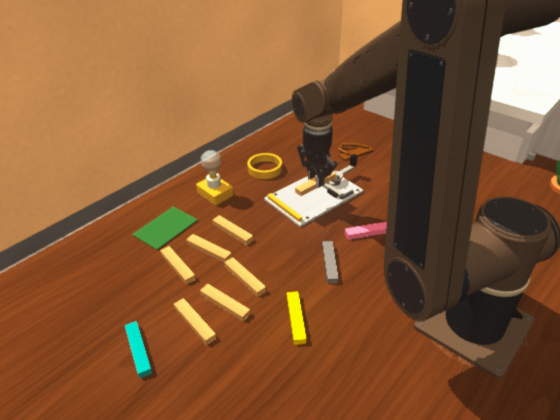

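Run:
```python
from h import *
P=arm.camera_params("wrist")
def b(u,v,z):
    p=onz(P,u,v,z)[:2]*1000-O; return np.round([p@EX,p@EY],1)
print("fence inner top",b(236,118,.024),b(457,122,.024),b(345,120,.024))
print("plate corners",b(222,94,.010),b(463,95,.010))
print("slat end",b(247,131,.097),b(307,131,.097))
```

```text
fence inner top [-64.6  69.4] [75.5 67.2] [ 4.4 68.3]
plate corners [-75.2  85. ] [84.7 84.7]
slat end [-51.2  62.2] [-26.6  62.3]
```

```bash
python3 -m handwheel '[[[0,0.2,3],0],[[0,0,2.8],0],[[0,0,1.0],0],[[0,0,0],0],[[0,0,0],0]]'
python3 -m handwheel '[[[0,0,0],0],[[0,0,0],0],[[0,0,0],0]]' 0.1
python3 -m handwheel '[[[0,0,-4],0],[[0,0,-5],0],[[0,0,-5],0],[[0,0,0],0],[[0,0,0],0]]'
python3 - <<'E'
from h import *
im=arm.capture("wrist");cv2.imwrite("pics/w5.png",im)
slats("top",.018,"t5")
plan(471.2,231.2,150,-7.3)
E
```

```text
clock: 8.05
ee_pos: [0.5169, -0.095, 0.0159]
tool_rot: [0.001, 0.76, 0.65, 0.0]
wrist_force: [0.6, 1.5, 0.4]
width: 0.29
clock: 8.43
ee_pos: [0.5162, -0.0947, 0.015]
tool_rot: [0.0, 0.76, 0.65, 0.0]
wrist_force: [0.6, -0.4, 0.2]
width: 0.547
clock: 9.05
ee_pos: [0.5156, -0.0945, 0.1543]
tool_rot: [-0.0, 0.76, 0.65, -0.0]
wrist_force: [1.0, 0.3, -1.4]
width: 0.551
top [168.5 253.7 449.9 317.8 131.8  25.3   5.1]
top [141.  249.2 461.7 397.6 131.   28.   -7.7]
top [201.1 246.8 471.2 231.2 132.   27.3  -7.3]
top [2.386e+02 1.972e+02 6.166e+02 1.317e+02 1.288e+02 2.760e+01 3.000e-01]
top [207.6 198.2 611.6 222.2 131.9  27.5   7.7]
top [176.8 191.6 626.4 312.6 131.3  28.  -10. ]
now [514.8 -94.2 152.8] th 81.1 q6 -0.22 w 0.551 t 9.15
  xy before turn [31.47 -9.37] after turn [ -8.46 -31.72] dz 0.28 turn 88.4
```

View pics/w5.png

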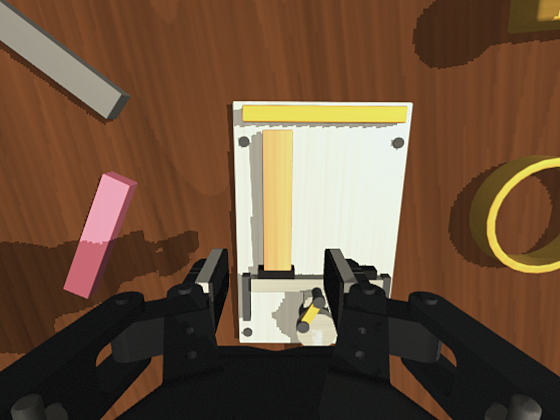

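View pics/t5.png

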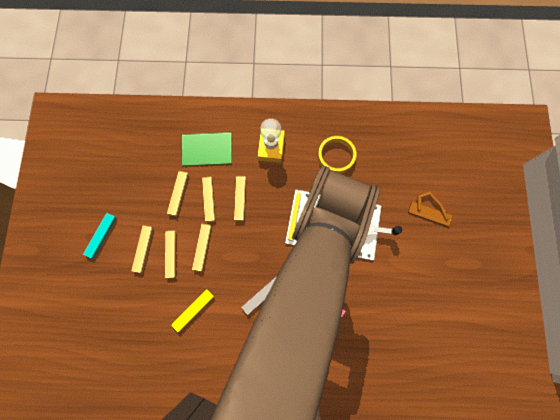

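```bash
python3 -m handwheel '[[[5.25,-1.56,0],0],[[5.25,-1.56,0],0],[[5.25,-1.56,0],0],[[5.25,-1.56,0],0],[[5.25,-1.56,0],0],[[5.25,-1.56,0],0],[[0,0,0],9.8],[[0,0,0],9.8],[[0,0,0],9.8],[[0,0,0],9.8],[[0,0,0],9.8],[[0,0,0],9.8]]' 0.2
python3 -m handwheel '[[[0,0,0],9.8],[[0,0,0],9.8],[[0,0,0],9.8],[[0,0,2],0],[[0,0,2],0],[[0,0,2],0],[[0,0,2],0],[[0,0,2],0],[[0,0,0],0],[[0,0,0],0]]'
python3 - <<'E'
from h import *
slats("top",.018)
plan(471.2,231.2,3.5,-7.3)
im=arm.capture("wrist");cv2.imwrite("pics/w6.png",im)
E
```

```text
clock: 10.65
ee_pos: [0.4714, 0.2307, 0.1526]
tool_rot: [0.0, 0.982, 0.19, -0.002]
wrist_force: [0.4, 0.0, -0.5]
width: 0.6
clock: 11.9
ee_pos: [0.4724, 0.231, 0.0545]
tool_rot: [0.0, 0.998, -0.062, -0.0]
wrist_force: [1.0, -0.3, -0.2]
width: 0.601
top [137.4 258.4 455.4 398.5 118.4  27.9  -7.7]
top [319.3 233.8 516.6 -97.6 130.   25.5  81. ]
top [2.392e+02 1.967e+02 6.166e+02 1.318e+02 1.288e+02 2.770e+01 3.000e-01]
top [207.8 197.8 611.5 222.  131.9  27.6   8.2]
top [177.4 189.3 634.  311.2 116.1  27.7 -10. ]
now [472.8 231.1  55.1] th -7.1 q6 1.96 w 0.6 t 11.95
  xy before turn [-0.16  0.01] after turn [-0.16  0.01] dz 5.16 turn 0.2
```

View pics/w6.png

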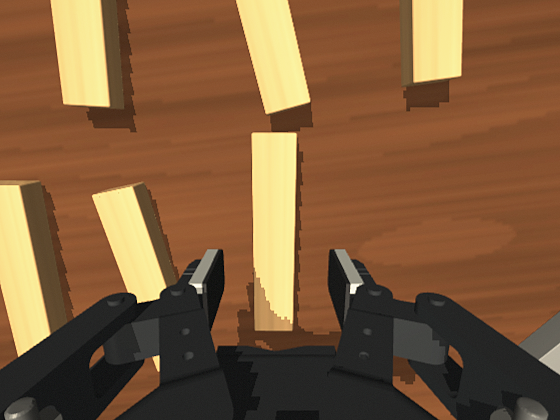

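```bash
python3 -m handwheel '[[[-0.16,0,2.6],0],[[0,0,2.5],0],[[0,0,0],0],[[0,0,0],0]]'
python3 -m handwheel '[[[0,0,0],0],[[0,0,0],0],[[0,0,0],0],[[0,0,0],0]]' -1 60
python3 -m handwheel '[[[0,0,-4],0],[[0,0,-5],0],[[0,0,-5],0],[[0,0,0],0],[[0,0,0],0]]'
python3 - <<'E'
from h import *
slats("top",.028)
x,y=bed(42,-3)
plan(x,y,20,81)
E
```

```text
clock: 12.5
ee_pos: [0.472, 0.2315, 0.0051]
tool_rot: [-0.0, 0.998, -0.062, 0.001]
wrist_force: [0.5, -0.4, -0.4]
width: 0.601
clock: 13.0
ee_pos: [0.4723, 0.2316, 0.0055]
tool_rot: [-0.0, 0.998, -0.062, 0.001]
wrist_force: [-1.1, 0.8, 5.8]
width: 0.281
clock: 13.62
ee_pos: [0.4703, 0.2311, 0.1431]
tool_rot: [0.0, 0.998, -0.062, -0.001]
wrist_force: [-0.0, -1.0, -1.9]
width: 0.281
top [319.3 233.8 514.6 -96.5 128.7  25.5  81.3]
top [2.388e+02 1.970e+02 6.138e+02 1.307e+02 1.276e+02 2.710e+01 2.000e-01]
top [207.6 198.2 608.8 220.3 130.6  27.3   7.8]
now [469.7 230.9 142.1] th -7.1 q6 1.96 w 0.287 t 13.675
  xy before turn [16.57 32.07] after turn [-31.51  17.6 ] dz 12.21 turn -88.1
```

```bash
python3 -m handwheel '[[[2.37,4.58,0],0],[[2.37,4.58,0],0],[[2.37,4.58,0],0],[[2.37,4.58,0],0],[[2.37,4.58,0],0],[[2.37,4.58,0],0],[[2.37,4.58,0],0],[[0,0,0],-9.8],[[0,0,0],-9.8],[[0,0,0],-9.8],[[0,0,0],-9.8],[[0,0,0],-9.8]]'
python3 -m handwheel '[[[0,0,0],-9.8],[[0,0,0],-9.8],[[0,0,0],-9.8],[[0,0,0],-9.7],[[0,0,2],0],[[0,0,2],0],[[0,0,2],0],[[0,0,0],0],[[0,0,0],0],[[0,0,0],0]]'
python3 - <<'E'
from h import *
x,y=bed(42,-3)
plan(x,y,15.5,81)
im=arm.capture("wrist");cv2.imwrite("pics/w7.png",im)
E
```

```text
clock: 15.18
ee_pos: [0.5943, -0.107, 0.1408]
tool_rot: [-0.002, 0.933, 0.36, -0.002]
wrist_force: [-0.5, 0.0, -0.1]
width: 0.286
clock: 16.42
ee_pos: [0.5966, -0.1078, 0.085]
tool_rot: [0.001, 0.761, 0.649, 0.001]
wrist_force: [0.1, -0.8, -1.3]
width: 0.287
now [ 596.6 -107.8   85. ] th 80.9 q6 -0.19 w 0.287 t 16.425
  xy before turn [-0.05 -0.22] after turn [-0.05 -0.22] dz 6.95 turn -0.1
```

View pics/w7.png

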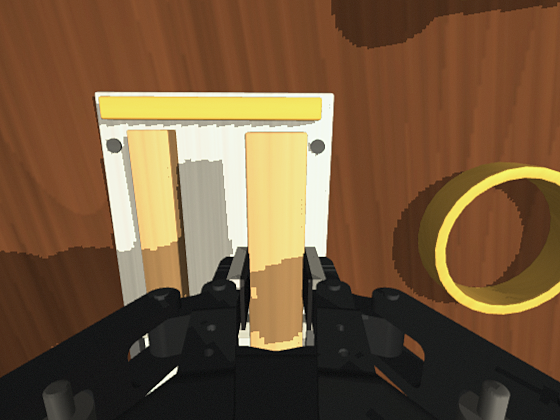

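```bash
python3 -m handwheel '[[[0,-0.2,3],0],[[0,0,2.8],0],[[0,0,1.1],0],[[0,0,0],0],[[0,0,0],0]]'
python3 -m handwheel '[[[0,0,0],0],[[0,0,0],0],[[0,0,0],0]]' 0.1
python3 -m handwheel '[[[0,0,-4],0],[[0,0,-5],0],[[0,0,-5],0],[[0,0,0],0],[[0,0,0],0]]'
python3 - <<'E'
from h import *
im=arm.capture("wrist");cv2.imwrite("pics/w8.png",im)
im=arm.capture("side");cv2.imwrite("pics/s8.png",cv2.resize(im[120:250,230:400],None,fx=4,fy=4,interpolation=cv2.INTER_CUBIC))
plan(525.9,-302.6,150,84.5)
E
```

```text
clock: 17.1
ee_pos: [0.5946, -0.1075, 0.0158]
tool_rot: [0.001, 0.761, 0.649, 0.001]
wrist_force: [-0.1, 0.3, -0.6]
width: 0.285
clock: 17.48
ee_pos: [0.5939, -0.1072, 0.0149]
tool_rot: [0.0, 0.761, 0.649, 0.0]
wrist_force: [1.1, 0.4, -0.1]
width: 0.557
clock: 18.1
ee_pos: [0.5934, -0.107, 0.1544]
tool_rot: [-0.0, 0.761, 0.649, -0.0]
wrist_force: [-0.1, 1.2, -1.1]
width: 0.549
now [ 592.5 -106.8  152.7] th 81.0 q6 -0.19 w 0.55 t 18.2
  xy before turn [-20.39  -3.5 ] after turn [-20.13  -4.76] dz 0.27 turn -3.5
```

View pics/w8.png

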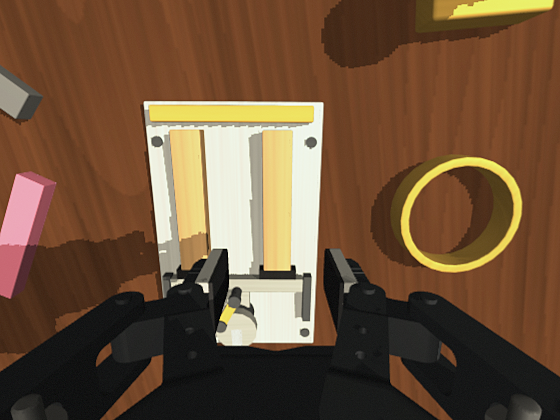

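View pics/s8.png

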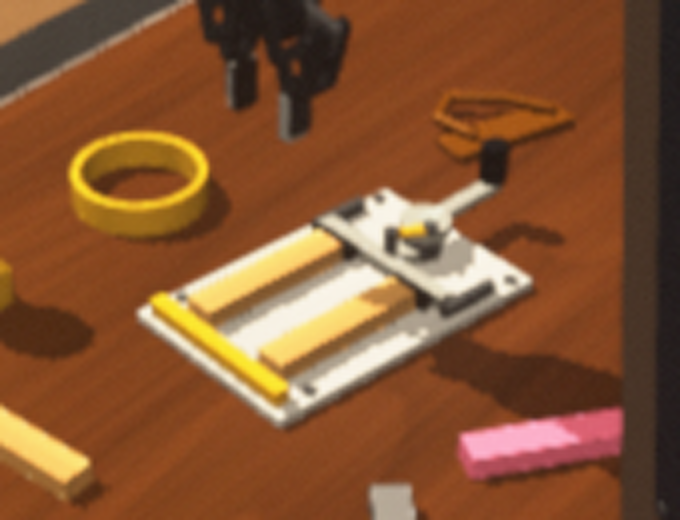

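```bash
python3 -m handwheel '[[[-5.1,-0.88,0],0],[[-5.1,-0.88,0],0],[[-5.1,-0.88,0],0],[[-5.1,-0.88,0],-3.5],[[0,0,0],0],[[0,0,0],0]]' 0.2
python3 - <<'E'
from h import *
P=arm.camera_params("wrist");im=arm.capture("wrist");cv2.imwrite("pics/w9.png",im)
plan(525.9,-302.6,46,84.5)
print(proj(P,[.5259,-.3026,.072]))
S=arm.camera_params("side");T=arm.camera_params("top")
a=arm.capture("top");b=arm.capture("side")
cv2.imwrite("pics/t9.png",cv2.resize(a[180:270,320:440],None,fx=6,fy=6,interpolation=cv2.INTER_CUBIC))
E
```

```text
clock: 18.95
ee_pos: [0.5263, -0.3024, 0.1531]
tool_rot: [-0.002, 0.741, 0.672, 0.0]
wrist_force: [0.3, 0.7, -0.4]
width: 0.601
now [ 526.7 -301.8  153.5] th 84.5 q6 -0.59 w 0.598 t 19.0
  xy before turn [-0.08 -0.07] after turn [-0.08 -0.07] dz 10.75 turn -0.0
[276.43779689 218.02549232]
```

View pics/w9.png

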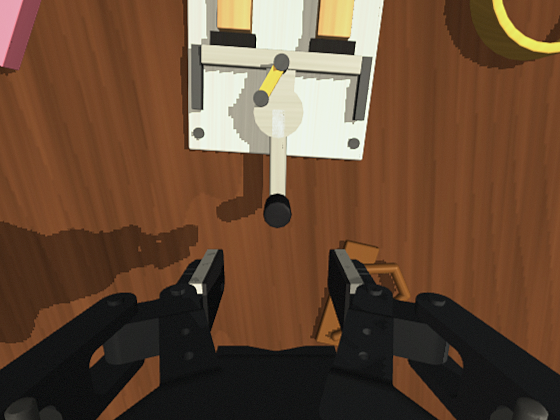

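```bash
python3 -m handwheel '[[[0.1,0,4],0],[[0,0,4],0],[[0,0,2.8],0],[[0,0,0],0],[[0,0,0],0]]'
python3 -m handwheel '[[[0,0,0],0],[[0,0,0],0],[[0,0,0],0],[[0,0,0],0]]' -1 30
python3 - <<'E'
from h import *
im=arm.capture("wrist");cv2.imwrite("pics/w10.png",im)
plan(525.9,-302.6,46,84.5)
im=arm.capture("side");cv2.imwrite("pics/s10.png",cv2.resize(im[120:250,230:400],None,fx=4,fy=4,interpolation=cv2.INTER_CUBIC))
E
```

```text
clock: 19.73
ee_pos: [0.5281, -0.302, 0.0481]
tool_rot: [0.001, 0.74, 0.673, 0.0]
wrist_force: [0.7, 0.0, -0.2]
width: 0.6
clock: 20.23
ee_pos: [0.528, -0.3028, 0.0486]
tool_rot: [0.001, 0.74, 0.672, 0.0]
wrist_force: [-0.4, 1.0, 5.4]
width: 0.246
now [ 528.  -302.8   48.6] th 84.5 q6 -0.59 w 0.245 t 20.275
  xy before turn [-0.   -0.21] after turn [-0.   -0.21] dz 0.26 turn -0.0
```

View pics/w10.png

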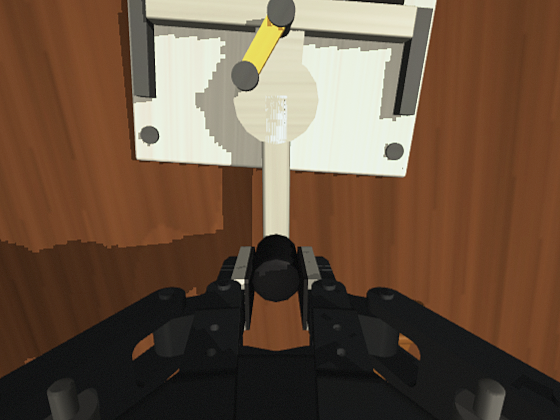

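View pics/s10.png

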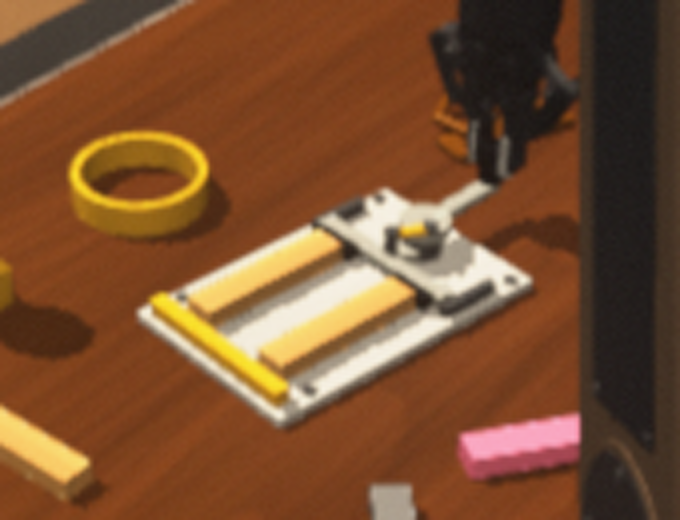

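```bash
python3 -m handwheel '[[[0.12,-1.39,0],10],[[0.12,-1.39,0],10],[[0.12,-1.39,0],10],[[0.12,-1.39,0],10],[[0.12,-1.39,0],10],[[0,0,0],0]]'
python3 - <<'E'
from h import *
p,t,s=pose();print(p,t,s["wrist_force"],s["width"]); pv=np.array([536,-222.5]);d=p[:2]-pv;print(np.linalg.norm(d),np.degrees(np.arctan2(d[1],d[0])))
im=arm.capture("wrist");cv2.imwrite("pics/w11.png",im)
E
```

```text
clock: 21.08
ee_pos: [0.4687, -0.2684, 0.0486]
tool_rot: [0.001, 0.955, 0.297, -0.0]
wrist_force: [-3.2, 0.6, 8.4]
width: 0.243
[ 468.66579878 -268.35392977   48.5810752 ] 34.520711427975044 [-3.17854363  0.57514998  8.4211088 ] 0.24326900247199224
81.46457837330757 -145.74552121216223
```

View pics/w11.png

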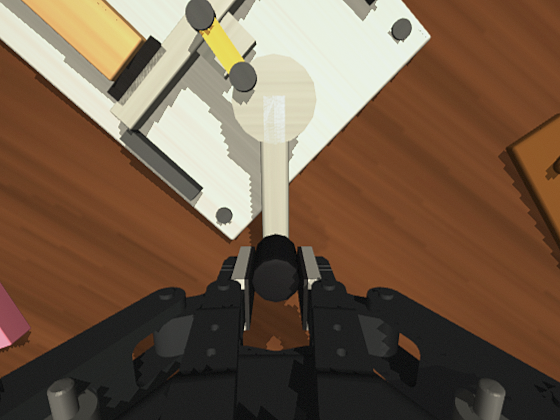

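```bash
python3 -m handwheel '[[[0.12,-1.39,0],10],[[0.12,-1.39,0],10],[[0.12,-1.39,0],10],[[0.12,-1.39,0],10],[[0,0,0],0],[[0,0,0],0]]'
python3 - <<'E'
from h import *
p,t,s=pose();print(p,t,s["wrist_force"],s["width"]); pv=np.array([536,-222.5]);d=p[:2]-pv;print(np.linalg.norm(d),np.degrees(np.arctan2(d[1],d[0])))
im=arm.capture("wrist");cv2.imwrite("pics/w12.png",im)
E
```

```text
clock: 21.88
ee_pos: [0.4542, -0.2148, 0.0485]
tool_rot: [-0.0, 0.999, -0.048, -0.002]
wrist_force: [-7.0, 2.5, 12.8]
width: 0.247
[ 454.21057125 -214.75961834   48.52696259] -5.520828848651125 [-7.02542514  2.52556257 12.75562273] 0.2471878157956595
82.15487912600157 174.59374813570997
```

View pics/w12.png

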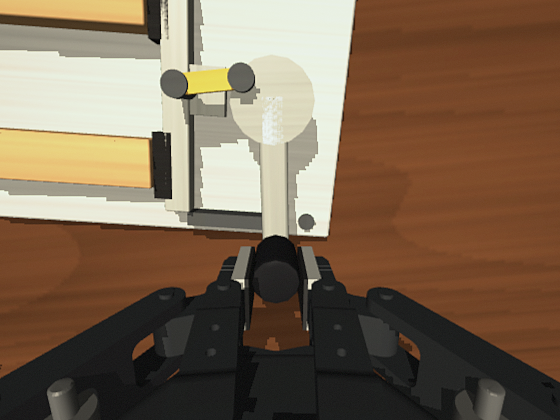

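```bash
python3 -m handwheel '[[[0.02,-0.45,0],3.2],[[0,0,0],0]]'
python3 -m handwheel '[[[0,0,0],0],[[0,0,0],0],[[0,0,0],0]]' 0.1
python3 -m handwheel '[[[0,0,-4],0],[[0,0,-4],0],[[0,0,-4],0],[[0,0,0],0],[[0,0,0],0]]'
python3 - <<'E'
from h import *
im=arm.capture("wrist");cv2.imwrite("pics/w13.png",im)
slats("top",.018,"t13")
im=arm.capture("side");cv2.imwrite("pics/s13.png",cv2.resize(im[120:250,230:400],None,fx=4,fy=4,interpolation=cv2.INTER_CUBIC))
p,t,s=pose();print(p,t)
plan(616.6,131.8,200,0.3)
E
```

```text
clock: 22.18
ee_pos: [0.4547, -0.2102, 0.0485]
tool_rot: [-0.0, 0.997, -0.076, -0.002]
wrist_force: [-8.4, 3.0, 12.8]
width: 0.245
clock: 22.55
ee_pos: [0.4555, -0.2103, 0.0466]
tool_rot: [-0.0, 0.997, -0.076, -0.0]
wrist_force: [1.2, -0.2, -1.1]
width: 0.551
clock: 23.18
ee_pos: [0.4552, -0.21, 0.166]
tool_rot: [-0.0, 0.997, -0.076, -0.001]
wrist_force: [1.0, 0.6, -0.5]
width: 0.547
top [169.4 253.2 449.6 317.8 131.2  25.3   5.1]
top [140.9 249.1 461.9 397.6 131.4  27.9  -7.7]
top [ 2.388e+02  1.971e+02  6.166e+02  1.320e+02  1.289e+02  2.720e+01
 -2.000e-01]
top [207.2 198.5 611.5 222.  131.9  27.6   8.2]
top [176.4 193.  626.4 312.5 131.3  27.8 -10.1]
[ 454.70369115 -209.7172874   164.90012813] -8.745762036765086
now [ 454.7 -209.7  164.9] th -8.7 q6 1.09 w 0.548 t 23.325
  xy before turn [ 10.81 -36.22] after turn [ 16.37 -34.07] dz -3.51 turn -9.0
```

View pics/w13.png

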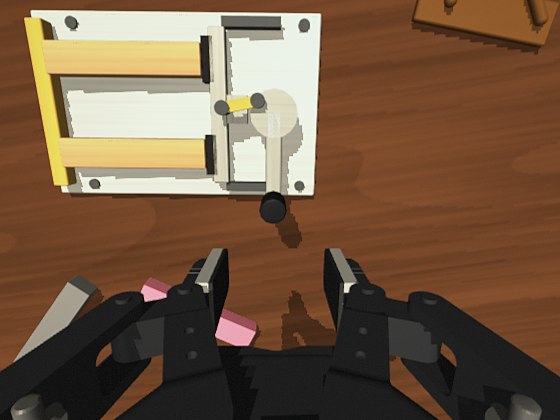

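View pics/s13.png

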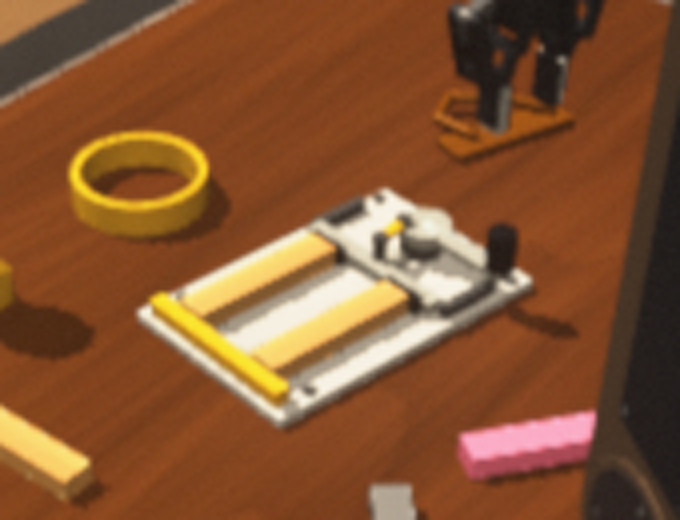

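View pics/t13.png

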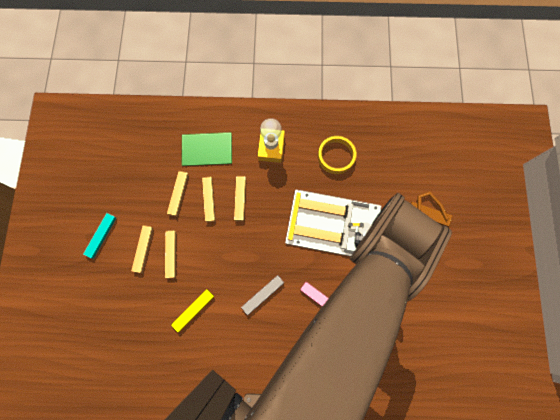

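```bash
python3 -m handwheel '[[[0,0,-3],-9],[[2.34,-4.87,0],0],[[2.34,-4.87,0],0],[[2.34,-4.87,0],0],[[2.34,-4.87,0],0],[[2.34,-4.87,0],0],[[2.34,-4.87,0],0],[[2.34,-4.87,2],0],[[0,0,4],0],[[0,0,5],0],[[0,0,0],0],[[0,0,0],0]]' 0.2
python3 - <<'E'
from h import *
plan(616.6,131.8,3.5,0)
im=arm.capture("wrist");cv2.imwrite("pics/w14.png",im)
E
```

```text
clock: 24.82
ee_pos: [0.6186, 0.1312, 0.0877]
tool_rot: [-0.0, 1.0, 0.002, 0.0]
wrist_force: [-0.3, 1.4, 0.7]
width: 0.6
now [618.6 131.2  87.7] th 0.2 q6 1.62 w 0.6 t 24.825
  xy before turn [-0.2  -0.06] after turn [-0.2  -0.06] dz 8.42 turn 0.2
```

View pics/w14.png

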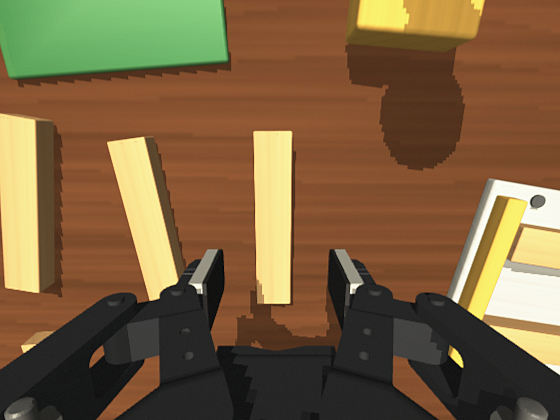

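```bash
python3 -m handwheel '[[[-0.2,-0.1,4],0.2],[[0,0,3.4],0],[[0,0,1.0],0],[[0,0,0],0],[[0,0,0],0]]'
python3 -m handwheel '[[[0,0,0],0],[[0,0,0],0],[[0,0,0],0],[[0,0,0],0]]' -1 60
python3 -m handwheel '[[[0,0,-4],0],[[0,0,-5],0],[[0,0,-5],0],[[0,0,-5],0],[[0,0,0],0],[[0,0,0],0]]'
python3 - <<'E'
from h import *
x,y=bed(2,40)
plan(x,y,34,-9)
E
```

```text
clock: 25.5
ee_pos: [0.6179, 0.1323, 0.0054]
tool_rot: [-0.0, 1.0, 0.0, 0.002]
wrist_force: [0.9, -0.4, 0.6]
width: 0.599
clock: 26.0
ee_pos: [0.6173, 0.1324, 0.0046]
tool_rot: [-0.0, 1.0, 0.001, 0.001]
wrist_force: [-0.8, -0.6, 5.4]
width: 0.285
clock: 26.75
ee_pos: [0.6152, 0.1322, 0.1919]
tool_rot: [0.0, 1.0, 0.001, -0.001]
wrist_force: [-0.9, -0.3, -1.4]
width: 0.283
now [615.2 132.2 191.9] th 0.1 q6 1.62 w 0.283 t 26.75
  xy before turn [-5.39 19.14] after turn [-2.31 19.75] dz 15.79 turn 9.1
```

```bash
python3 -m handwheel '[[[-1.35,4.79,0],0],[[-1.35,4.79,0],0],[[-1.35,4.79,0],0],[[-1.35,4.79,0],9.1],[[0,0,4],0],[[0,0,4],0],[[0,0,3],0],[[0,0,0],0],[[0,0,0],0],[[0,0,0],0]]'
python3 - <<'E'
from h import *
x,y=bed(2,40)
plan(x,y,33.5,-9)
im=arm.capture("wrist");cv2.imwrite("pics/w15.png",im)
E
```

```text
clock: 28.0
ee_pos: [0.5632, -0.0596, 0.0844]
tool_rot: [0.0, 0.997, -0.079, 0.001]
wrist_force: [0.3, -1.0, -0.6]
width: 0.286
now [563.2 -59.6  84.4] th -9.0 q6 1.44 w 0.286 t 28.0
  xy before turn [-0.17 -0.01] after turn [-0.17 -0.01] dz 5.09 turn -0.0
```

View pics/w15.png

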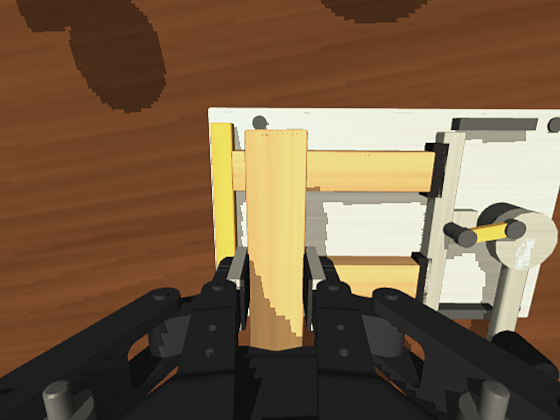

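```bash
python3 -m handwheel '[[[-0.1,0,2.5],0],[[0,0,2.0],0],[[0,0,0.6],0],[[0,0,0],0],[[0,0,0],0]]'
python3 -m handwheel '[[[0,0,0],0],[[0,0,0],0],[[0,0,0],0]]' 0.1
python3 -m handwheel '[[[0,0,-4],0],[[0,0,-5],0],[[0,0,-3],0],[[0,0,0],0],[[0,0,0],0]]'
python3 - <<'E'
from h import *
im=arm.capture("wrist");cv2.imwrite("pics/w16.png",im)
slats("top",.018)
plan(611.5,222,200,8.)
E
```

```text
clock: 28.68
ee_pos: [0.5615, -0.0593, 0.0326]
tool_rot: [0.0, 0.997, -0.079, 0.0]
wrist_force: [-2.5, -0.0, 3.3]
width: 0.28
clock: 29.05
ee_pos: [0.561, -0.0592, 0.0316]
tool_rot: [-0.0, 0.997, -0.079, -0.0]
wrist_force: [0.4, -0.8, -0.2]
width: 0.549
clock: 29.68
ee_pos: [0.5602, -0.059, 0.1504]
tool_rot: [-0.0, 0.997, -0.079, -0.001]
wrist_force: [0.1, -0.4, -0.6]
width: 0.547
top [169.5 253.8 449.9 317.8 131.8  25.3   5.1]
top [141.1 248.5 461.7 397.6 131.   28.   -7.7]
top [207.6 198.3 611.6 222.  131.9  27.3   7.9]
top [176.8 192.  626.5 312.7 131.3  28.2 -10. ]
now [559.8 -58.9 149.5] th -9.0 q6 1.44 w 0.546 t 29.775
  xy before turn [  0.69 -28.55] after turn [  9.03 -27.09] dz -5.05 turn -17.0
```

View pics/w16.png

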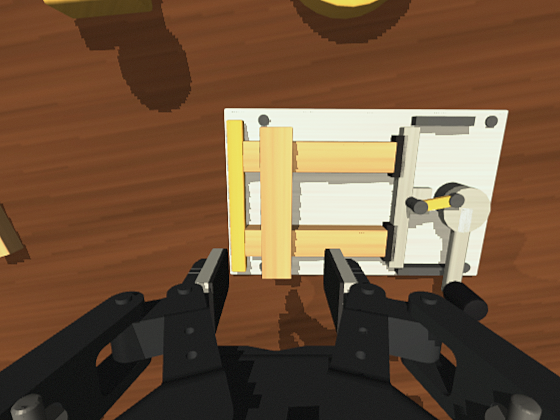

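```bash
python3 -m handwheel '[[[0.14,-5.71,0],0],[[0.14,-5.71,0],0],[[0.14,-5.71,0],0],[[0.14,-5.71,0],0],[[0.14,-5.71,0],0],[[0,0,0],-8.5],[[0,0,3],-8.5],[[0,0,4],0],[[0,0,0],0],[[0,0,0],0],[[0,0,0],0]]' 0.2
python3 - <<'E'
from h import *
plan(611.6,222,4.5,8)
im=arm.capture("wrist");cv2.imwrite("pics/w17.png",im)
E
```

```text
clock: 31.15
ee_pos: [0.6143, 0.2218, 0.084]
tool_rot: [-0.0, 0.998, 0.069, 0.002]
wrist_force: [1.1, -0.5, 1.3]
width: 0.6
now [614.3 221.8  84. ] th 7.9 q6 1.62 w 0.6 t 31.15
  xy before turn [-0.26 -0.05] after turn [-0.26 -0.05] dz 7.95 turn -0.1
```

View pics/w17.png

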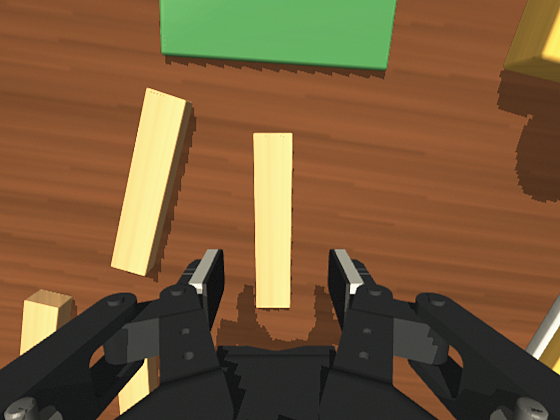

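```bash
python3 -m handwheel '[[[-0.26,-0.1,4],0],[[0,0,3.2],0],[[0,0,0.75],0],[[0,0,0],0],[[0,0,0],0]]'
python3 -m handwheel '[[[0,0,0],0],[[0,0,0],0],[[0,0,0],0],[[0,0,0],0]]' -1 60
python3 -m handwheel '[[[0,0,-4],0],[[0,0,-5],0],[[0,0,-5],0],[[0,0,-5],0],[[0,0,0],0],[[0,0,0],0]]'
python3 - <<'E'
from h import *
x,y=bed(2,-40)
plan(x,y,34,-9)
E
```

```text
clock: 31.82
ee_pos: [0.6119, 0.2226, 0.0046]
tool_rot: [-0.0, 0.998, 0.069, 0.002]
wrist_force: [-0.2, 0.2, 0.1]
width: 0.603
clock: 32.33
ee_pos: [0.6115, 0.2225, 0.004]
tool_rot: [-0.0, 0.998, 0.069, 0.001]
wrist_force: [-0.8, 0.2, 6.0]
width: 0.288
clock: 33.08
ee_pos: [0.6095, 0.2221, 0.1913]
tool_rot: [0.0, 0.998, 0.069, -0.001]
wrist_force: [0.4, -0.3, -0.7]
width: 0.281
now [609.5 222.1 191.3] th 8.0 q6 1.63 w 0.281 t 33.075
  xy before turn [-10.98  34.85] after turn [-0.33 36.54] dz 15.73 turn 17.0
```

```bash
python3 -m handwheel '[[[0,0,0],8.5],[[0,0,0],8.5],[[-0.05,5.22,0],0],[[-0.05,5.22,0],0],[[-0.05,5.22,0],0],[[-0.05,5.22,0],0],[[-0.05,5.22,0],0],[[-0.05,5.22,0],0],[[-0.05,5.22,0],0],[[0,0,4],0],[[0,0,4],0],[[0,0,0],0]]'
python3 -m handwheel '[[[0,0,2.5],0],[[0,0,0],0],[[0,0,0],0],[[0,0,0],0]]'
python3 - <<'E'
from h import *
x,y=bed(2,-40)
plan(x,y,33,-9)
im=arm.capture("wrist");cv2.imwrite("pics/w18.png",im)
E
```

```text
clock: 34.58
ee_pos: [0.5449, -0.1364, 0.1061]
tool_rot: [-0.002, 0.997, -0.079, -0.006]
wrist_force: [0.6, 0.1, -0.4]
width: 0.289
clock: 35.08
ee_pos: [0.5502, -0.1383, 0.0889]
tool_rot: [0.0, 0.997, -0.079, 0.001]
wrist_force: [0.6, 0.6, -0.8]
width: 0.289
now [ 550.2 -138.3   88.9] th -9.0 q6 1.3 w 0.289 t 35.075
  xy before turn [-0.12  0.01] after turn [-0.12  0.01] dz 5.59 turn -0.0
```

View pics/w18.png

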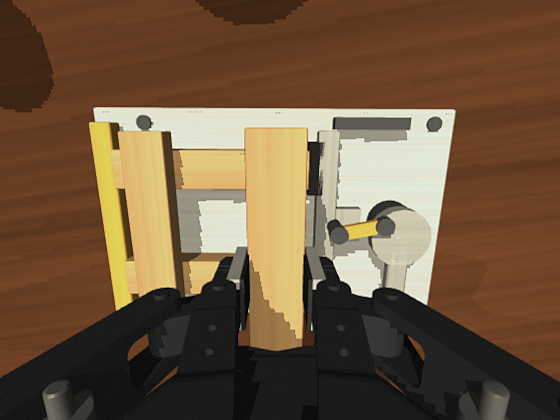

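```bash
python3 -m handwheel '[[[-0.1,0,2.5],0],[[0,0,2.4],0],[[0,0,0.65],0],[[0,0,0],0],[[0,0,0],0]]'
python3 -m handwheel '[[[0,0,0],0],[[0,0,0],0],[[0,0,0],0]]' -0.1
python3 -m handwheel '[[[0,0,-4],0],[[0,0,-5],0],[[0,0,-3],0],[[0,0,0],0],[[0,0,0],0]]'
python3 - <<'E'
from h import *
im=arm.capture("wrist");cv2.imwrite("pics/w19.png",im)
slats("top",.018)
plan(626.5,312.6,200,-10.)
E
```

```text
clock: 35.75
ee_pos: [0.549, -0.1382, 0.0328]
tool_rot: [0.0, 0.997, -0.079, 0.001]
wrist_force: [0.0, -1.0, -0.6]
width: 0.281
clock: 36.12
ee_pos: [0.5484, -0.1379, 0.0319]
tool_rot: [0.0, 0.997, -0.079, 0.0]
wrist_force: [-0.6, 0.4, -0.5]
width: 0.451
clock: 36.75
ee_pos: [0.5475, -0.1376, 0.1505]
tool_rot: [-0.0, 0.997, -0.079, -0.001]
wrist_force: [-0.1, 0.1, -0.3]
width: 0.453
top [169.5 253.8 449.8 317.8 131.6  25.3   5.1]
top [141.3 248.6 461.8 397.2 131.4  27.3  -7.7]
top [176.1 193.  626.4 312.5 131.4  28.1  -9.8]
now [ 547.1 -137.4  149.6] th -9.0 q6 1.3 w 0.45 t 36.85
  xy before turn [  0.77 -45.68] after turn [ 1.000e-02 -4.569e+01] dz -5.04 turn 1.0
```

View pics/w19.png

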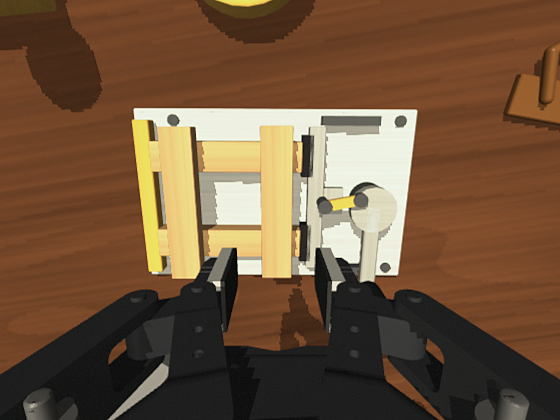

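```bash
python3 -m handwheel '[[[0.1,-5.71,0],0],[[0.1,-5.71,0],0],[[0.1,-5.71,0],0],[[0.1,-5.71,0],0],[[0.1,-5.71,0],0],[[0.1,-5.71,0],0],[[0.1,-5.71,0],0],[[0.1,-5.71,0],1],[[0,0,3],0],[[0,0,4],0],[[0,0,0],0],[[0,0,0],0]]' 0.2
python3 - <<'E'
from h import *
plan(626.4,312.5,4.5,-9.9)
im=arm.capture("wrist");cv2.imwrite("pics/w20.png",im)
E
```

```text
clock: 38.35
ee_pos: [0.6282, 0.3118, 0.0819]
tool_rot: [0.0, 0.996, -0.088, -0.0]
wrist_force: [1.8, 0.3, 0.9]
width: 0.598
now [628.2 311.8  81.9] th -10.1 q6 2.06 w 0.598 t 38.35
  xy before turn [-0.19 -0.03] after turn [-0.19 -0.03] dz 7.74 turn -0.2
```

View pics/w20.png

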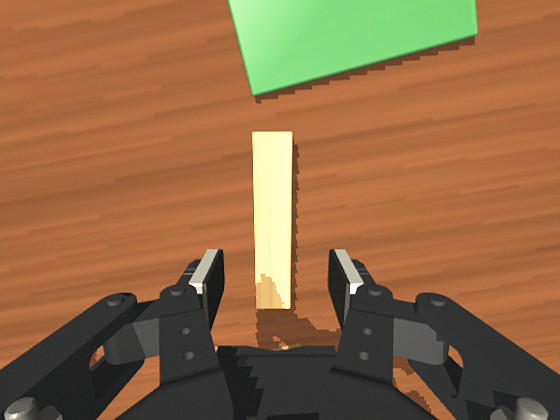

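```bash
python3 -m handwheel '[[[-0.19,-0.1,4],0],[[0,0,3.0],0],[[0,0,0.75],0],[[0,0,0],0],[[0,0,0],0]]'
python3 -m handwheel '[[[0,0,0],0],[[0,0,0],0],[[0,0,0],0],[[0,0,0],0]]' -1 60
python3 -m handwheel '[[[0,0,-4],0],[[0,0,-5],0],[[0,0,-5],0],[[0,0,-5],0],[[0,0,0],0],[[0,0,0],0]]'
python3 - <<'E'
from h import *
x,y=bed(42,0)
plan(x,y,52,81)
E
```

```text
clock: 39.02
ee_pos: [0.6281, 0.3138, 0.007]
tool_rot: [-0.001, 0.996, -0.088, 0.002]
wrist_force: [0.6, 0.7, -0.6]
width: 0.601
clock: 39.52
ee_pos: [0.6275, 0.3137, 0.0061]
tool_rot: [-0.001, 0.996, -0.087, 0.001]
wrist_force: [0.6, 0.2, 5.6]
width: 0.284
clock: 40.28
ee_pos: [0.6256, 0.3131, 0.1932]
tool_rot: [0.0, 0.996, -0.088, -0.001]
wrist_force: [-0.8, -0.9, -1.5]
width: 0.283
now [625.6 313.1 193.2] th -10.0 q6 2.07 w 0.283 t 40.275
  xy before turn [ 4.25 41.7 ] after turn [41.77 -3.49] dz 14.12 turn 89.0
```

```bash
python3 -m handwheel '[[[0.53,5.21,0],0],[[0.53,5.21,0],0],[[0.53,5.21,0],0],[[0.53,5.21,0],0],[[0.53,5.21,0],0],[[0.53,5.21,0],0],[[0.53,5.21,0],0],[[0.53,5.21,0],0],[[0,0,0],-10.1],[[0,0,0],-10.1],[[0,0,0],-10.1],[[0,0,0],-10.1]]'
python3 -m handwheel '[[[0,0,0],-10.1],[[0,0,0],-10.1],[[0,0,0],-10.1],[[0,0,0],-10.1],[[0,0,2],-10.2],[[0,0,4],0],[[0,0,3],0],[[0,0,0],0],[[0,0,0],0],[[0,0,0],0]]'
python3 - <<'E'
from h import *
x,y=bed(42,0)
plan(x,y,53,81)
im=arm.capture("wrist");cv2.imwrite("pics/w21.png",im)
E
```

```text
clock: 41.78
ee_pos: [0.5938, -0.1041, 0.1909]
tool_rot: [-0.002, 0.964, 0.264, -0.002]
wrist_force: [-0.5, -0.2, -0.3]
width: 0.28
clock: 43.02
ee_pos: [0.5964, -0.1048, 0.1059]
tool_rot: [0.001, 0.761, 0.649, 0.001]
wrist_force: [-0.8, -0.3, 0.2]
width: 0.285
now [ 596.4 -104.8  105.9] th 81.0 q6 -0.18 w 0.285 t 43.025
  xy before turn [-0.04 -0.16] after turn [-0.04 -0.16] dz 5.29 turn -0.0
```

View pics/w21.png

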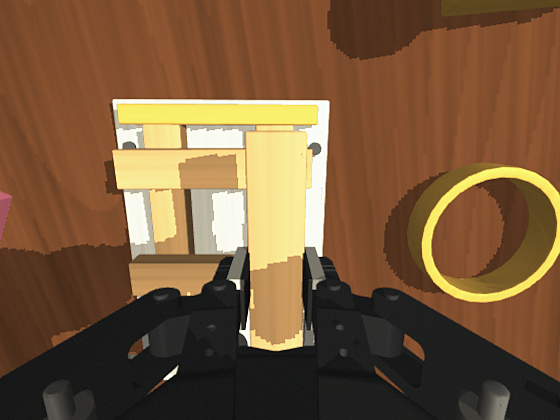

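```bash
python3 -m handwheel '[[[0,-0.16,2.5],0],[[0,0,2.1],0],[[0,0,0.7],0],[[0,0,0],0],[[0,0,0],0]]'
python3 -m handwheel '[[[0,0,0],0],[[0,0,0],0],[[0,0,0],0]]' 0.0
python3 -m handwheel '[[[0,0,-4],0],[[0,0,-5],0],[[0,0,-3],0],[[0,0,0],0],[[0,0,0],0]]'
python3 - <<'E'
from h import *
im=arm.capture("wrist");cv2.imwrite("pics/w22.png",im)
slats("top",.018)
plan(449.8,317.8,200,5.1)
E
```

```text
clock: 43.7
ee_pos: [0.594, -0.1043, 0.0521]
tool_rot: [-0.0, 0.761, 0.649, -0.0]
wrist_force: [-1.9, 0.8, 4.4]
width: 0.287
clock: 44.08
ee_pos: [0.5937, -0.1043, 0.0511]
tool_rot: [-0.0, 0.761, 0.649, -0.0]
wrist_force: [-0.6, 0.1, -0.1]
width: 0.5
clock: 44.7
ee_pos: [0.593, -0.104, 0.1698]
tool_rot: [-0.001, 0.761, 0.649, -0.001]
wrist_force: [-0.7, -0.7, -0.4]
width: 0.503
top [169.5 253.7 449.9 317.8 131.8  25.3   5.1]
top [141.2 248.6 461.7 397.6 131.   28.   -7.7]
now [ 592.5 -103.9  168.8] th 81.0 q6 -0.18 w 0.502 t 44.8
  xy before turn [ 39.4  -20.73] after turn [-10.47 -43.27] dz -3.12 turn 75.9
```

View pics/w22.png

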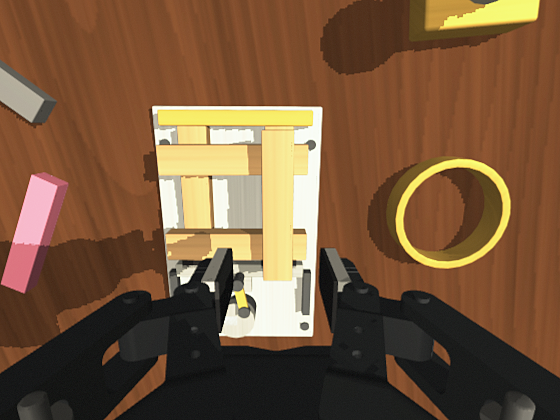

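```bash
python3 -m handwheel '[[[4.93,-2.59,0],0],[[4.93,-2.59,0],0],[[4.93,-2.59,0],0],[[4.93,-2.59,0],0],[[4.93,-2.59,0],0],[[4.93,-2.59,0],0],[[4.93,-2.59,0],0],[[4.93,-2.59,0],0],[[0,0,0],9.5],[[0,0,0],9.5],[[0,0,0],9.5],[[0,0,0],9.5]]' 0.2
python3 -m handwheel '[[[0,0,0],9.5],[[0,0,0],9.5],[[0,0,0],9.5],[[0,0,1],9.4],[[0,0,4],0],[[0,0,3.5],0],[[0,0,0],0],[[0,0,0],0],[[0,0,0],0]]'
python3 - <<'E'
from h import *
plan(449.9,317.8,4.5,5.1)
im=arm.capture("wrist");cv2.imwrite("pics/w23.png",im)
E
```

```text
clock: 46.3
ee_pos: [0.4502, 0.3175, 0.1693]
tool_rot: [0.0, 0.932, 0.364, -0.002]
wrist_force: [-0.6, -0.2, -0.3]
width: 0.598
clock: 47.42
ee_pos: [0.4523, 0.3184, 0.0881]
tool_rot: [-0.001, 0.999, 0.044, 0.001]
wrist_force: [-0.6, -0.3, 0.5]
width: 0.601
now [452.3 318.4  88.1] th 5.1 q6 1.91 w 0.601 t 47.425
  xy before turn [-0.25  0.04] after turn [-0.25  0.03] dz 8.36 turn -0.0
```

View pics/w23.png

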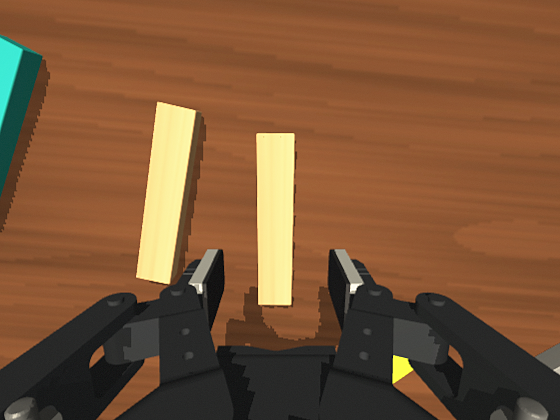

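```bash
python3 -m handwheel '[[[-0.25,0,4],0],[[0,0,3.4],0],[[0,0,0.95],0],[[0,0,0],0],[[0,0,0],0]]'
python3 -m handwheel '[[[0,0,0],0],[[0,0,0],0],[[0,0,0],0],[[0,0,0],0]]' -1 60
python3 -m handwheel '[[[0,0,-4],0],[[0,0,-5],0],[[0,0,-5],0],[[0,0,-5],0],[[0,0,0],0],[[0,0,0],0]]'
python3 - <<'E'
from h import *
x,y=bed(-38,0)
plan(x,y,52,81)
E
```

```text
clock: 48.1
ee_pos: [0.4501, 0.3183, 0.0047]
tool_rot: [-0.001, 0.999, 0.044, 0.002]
wrist_force: [1.0, 1.1, 1.1]
width: 0.603
clock: 48.6
ee_pos: [0.4499, 0.3182, 0.0044]
tool_rot: [-0.0, 0.999, 0.044, 0.001]
wrist_force: [-0.1, -0.9, 6.6]
width: 0.282
clock: 49.35
ee_pos: [0.448, 0.3173, 0.1919]
tool_rot: [0.0, 0.999, 0.044, -0.001]
wrist_force: [0.3, 0.5, 0.1]
width: 0.287
now [448.  317.3 191.9] th 5.1 q6 1.91 w 0.287 t 49.35
  xy before turn [ 3.14 41.41] after turn [-39.41  13.11] dz 13.99 turn -75.9
```

```bash
python3 -m handwheel '[[[0.39,5.18,0],0],[[0.39,5.18,0],0],[[0.39,5.18,0],0],[[0.39,5.18,0],0],[[0.39,5.18,0],0],[[0.39,5.18,0],0],[[0.39,5.18,0],0],[[0.39,5.18,0],0],[[0,0,0],-9.5],[[0,0,0],-9.5],[[0,0,0],-9.5],[[0,0,0],-9.5]]'
python3 -m handwheel '[[[0,0,0],-9.5],[[0,0,0],-9.5],[[0,0,0],-9.5],[[0,0,2],-9.4],[[0,0,4],0],[[0,0,2.8],0],[[0,0,0],0],[[0,0,0],0],[[0,0,0],0]]'
python3 - <<'E'
from h import *
x,y=bed(-38,0)
plan(x,y,51.5,81)
im=arm.capture("wrist");cv2.imwrite("pics/w24.png",im)
E
```

```text
clock: 50.85
ee_pos: [0.5147, -0.092, 0.1896]
tool_rot: [-0.002, 0.929, 0.369, -0.002]
wrist_force: [-0.7, -0.2, -0.2]
width: 0.285
clock: 51.98
ee_pos: [0.5172, -0.0928, 0.1062]
tool_rot: [0.001, 0.761, 0.649, 0.001]
wrist_force: [-0.2, -0.4, 0.3]
width: 0.292
now [517.2 -92.8 106.2] th 81.0 q6 -0.21 w 0.292 t 51.975
  xy before turn [ 0.01 -0.15] after turn [ 0.01 -0.15] dz 5.47 turn -0.0
```

View pics/w24.png

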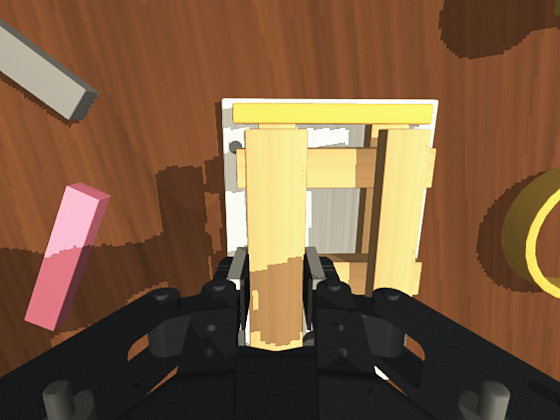

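```bash
python3 -m handwheel '[[[0,-0.15,2.5],0],[[0,0,2.3],0],[[0,0,0.6],0],[[0,0,0],0],[[0,0,0],0]]'
python3 -m handwheel '[[[0,0,0],0],[[0,0,0],0],[[0,0,0],0]]' 0.0
python3 -m handwheel '[[[0,0,-4],0],[[0,0,-5],0],[[0,0,-3],0],[[0,0,0],0],[[0,0,0],0]]'
python3 - <<'E'
from h import *
im=arm.capture("wrist");cv2.imwrite("pics/w25.png",im)
slats("top",.018)
plan(461.7,397.6,200,-7.7)
E
```

```text
clock: 52.65
ee_pos: [0.5157, -0.0926, 0.052]
tool_rot: [0.001, 0.761, 0.649, 0.001]
wrist_force: [0.2, 0.2, 0.1]
width: 0.283
clock: 53.02
ee_pos: [0.5149, -0.0923, 0.051]
tool_rot: [0.0, 0.761, 0.649, 0.0]
wrist_force: [-0.1, -0.3, -0.4]
width: 0.502
clock: 53.65
ee_pos: [0.514, -0.0919, 0.1695]
tool_rot: [-0.001, 0.761, 0.649, -0.0]
wrist_force: [-0.1, -0.2, -0.6]
width: 0.497
top [141.2 248.6 461.7 397.6 131.   27.9  -7.7]
now [513.6 -91.8 168.6] th 81.0 q6 -0.21 w 0.498 t 53.75
  xy before turn [ 47.51 -12.82] after turn [-11.7 -47.8] dz -3.14 turn 88.7
```

View pics/w25.png

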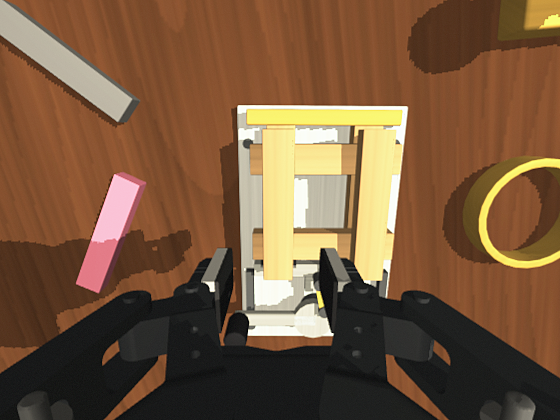

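```bash
python3 -m handwheel '[[[5.28,-1.42,0],0],[[5.28,-1.42,0],0],[[5.28,-1.42,0],0],[[5.28,-1.42,0],0],[[5.28,-1.42,0],0],[[5.28,-1.42,0],0],[[5.28,-1.42,0],0],[[5.28,-1.42,0],0],[[5.28,-1.42,0],0],[[0,0,0],9.85],[[0,0,0],9.85],[[0,0,0],9.85]]' 0.2
python3 -m handwheel '[[[0,0,0],9.85],[[0,0,0],9.85],[[0,0,0],9.85],[[0,0,0],9.85],[[0,0,0],9.85],[[0,0,1],9.85],[[0,0,4],0],[[0,0,3.5],0],[[0,0,0],0],[[0,0,0],0],[[0,0,0],0]]'
python3 - <<'E'
from h import *
plan(461.7,397.6,4.5,-7.7)
im=arm.capture("wrist");cv2.imwrite("pics/w26.png",im)
E
```

```text
clock: 55.25
ee_pos: [0.4622, 0.3969, 0.1684]
tool_rot: [0.0, 0.902, 0.431, -0.002]
wrist_force: [-0.3, -0.9, -0.5]
width: 0.598
clock: 56.62
ee_pos: [0.4644, 0.3979, 0.0878]
tool_rot: [-0.001, 0.998, -0.067, 0.001]
wrist_force: [-0.0, -0.1, 0.1]
width: 0.6
now [464.4 397.9  87.8] th -7.7 q6 2.25 w 0.6 t 56.625
  xy before turn [-0.27  0.06] after turn [-0.27  0.06] dz 8.33 turn 0.0
```

View pics/w26.png

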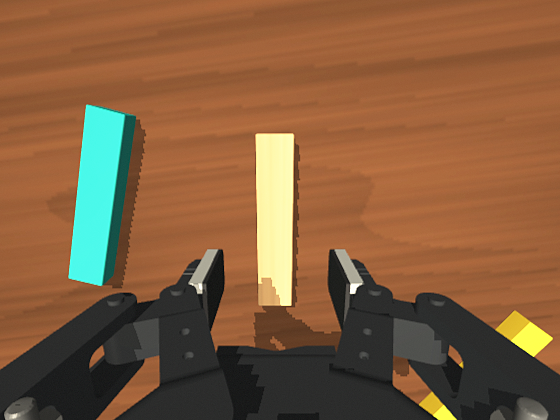

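```bash
python3 -m handwheel '[[[-0.27,0,4],0],[[0,0,3.4],0],[[0,0,0.9],0],[[0,0,0],0],[[0,0,0],0]]'
python3 -m handwheel '[[[0,0,0],0],[[0,0,0],0],[[0,0,0],0],[[0,0,0],0]]' -1 60
python3 -m handwheel '[[[0,0,-4],0],[[0,0,-5],0],[[0,0,-5],0],[[0,0,-5],0],[[0,0,0],0],[[0,0,0],0]]'
python3 - <<'E'
from h import *
x,y=bed(2,0)
plan(x,y,70,-9)
E
```

```text
clock: 57.3
ee_pos: [0.462, 0.3984, 0.005]
tool_rot: [-0.001, 0.998, -0.067, 0.002]
wrist_force: [0.2, 0.1, 1.1]
width: 0.596
clock: 57.8
ee_pos: [0.4617, 0.3982, 0.0045]
tool_rot: [-0.001, 0.998, -0.067, 0.001]
wrist_force: [-0.7, 1.0, 6.2]
width: 0.287
clock: 58.55
ee_pos: [0.4599, 0.3971, 0.1917]
tool_rot: [0.001, 0.998, -0.067, -0.001]
wrist_force: [-0.4, -0.1, -0.6]
width: 0.284
now [459.9 397.1 191.7] th -7.7 q6 2.25 w 0.284 t 58.55
  xy before turn [16.09 47.86] after turn [17.18 47.48] dz 12.17 turn 1.3
```

```bash
python3 -m handwheel '[[[1.79,5.32,0],0],[[1.79,5.32,0],0],[[1.79,5.32,0],0],[[1.79,5.32,0],0],[[1.79,5.32,0],0],[[1.79,5.32,0],0],[[1.79,5.32,0],0],[[1.79,5.32,0],0],[[1.79,5.32,0],1.3],[[0,0,3],0],[[0,0,3.5],0],[[0,0,0],0]]'
python3 -m handwheel '[[[0,0,0],0],[[0,0,0],0]]'
python3 - <<'E'
from h import *
x,y=bed(2,0)
plan(x,y,69.5,-9)
im=arm.capture("wrist");cv2.imwrite("pics/w27.png",im)
E
```

```text
clock: 60.05
ee_pos: [0.552, -0.0973, 0.1218]
tool_rot: [-0.002, 0.997, -0.079, -0.006]
wrist_force: [-0.7, 0.2, -0.4]
width: 0.282
clock: 60.3
ee_pos: [0.5571, -0.0986, 0.1294]
tool_rot: [0.0, 0.997, -0.078, 0.001]
wrist_force: [0.1, -0.5, -0.6]
width: 0.286
now [557.1 -98.6 129.4] th -9.0 q6 1.37 w 0.286 t 60.3
  xy before turn [-0.18  0.04] after turn [-0.18  0.04] dz 5.99 turn 0.0
```

View pics/w27.png

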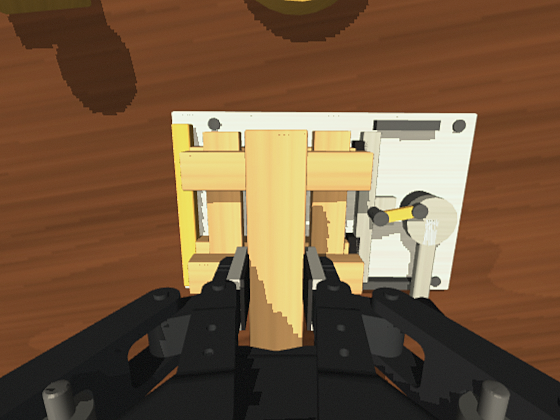

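```bash
python3 -m handwheel '[[[-0.15,0,3],0],[[0,0,2.3],0],[[0,0,0.65],0],[[0,0,0],0],[[0,0,0],0]]'
python3 -m handwheel '[[[0,0,0],0],[[0,0,0],0],[[0,0,0],0]]' 0.0
python3 -m handwheel '[[[0,0,-4],0],[[0,0,-5],0],[[0,0,-5],0],[[0,0,0],0],[[0,0,0],0]]'
python3 - <<'E'
from h import *
im=arm.capture("wrist");cv2.imwrite("pics/w28.png",im)
plan(450,150,200,0)
E
```

```text
clock: 60.98
ee_pos: [0.5556, -0.0986, 0.0696]
tool_rot: [0.0, 0.997, -0.078, 0.001]
wrist_force: [-0.3, -0.4, -1.5]
width: 0.282
clock: 61.35
ee_pos: [0.5548, -0.0984, 0.0685]
tool_rot: [0.0, 0.997, -0.078, 0.0]
wrist_force: [-0.9, -0.3, 0.2]
width: 0.498
clock: 61.98
ee_pos: [0.5543, -0.0982, 0.2079]
tool_rot: [-0.0, 0.997, -0.078, -0.0]
wrist_force: [0.1, -0.1, -0.8]
width: 0.499
now [553.8 -98.  206.8] th -9.0 q6 1.37 w 0.502 t 62.025
  xy before turn [-14.13 -22.87] after turn [-10.38 -24.8 ] dz 0.68 turn -9.0
```

View pics/w28.png

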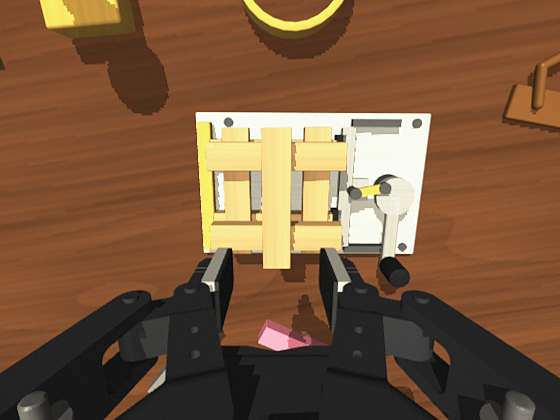

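Seven slats are stacked, with the top one across the middle. I'll move the arm aside for a last check from the top and side cameras.

```bash
python3 -m handwheel '[[[0,-5.7,0],0],[[0,-5.7,0],0],[[0,-5.7,0],0],[[0,-5.7,0],0],[[0,-5.7,0],0],[[0,0,0],0],[[0,0,0],0]]'
python3 - <<'E'
from h import *
T=arm.camera_params("top");S=arm.camera_params("side")
a=arm.capture("top");b=arm.capture("side")
cv2.imwrite("pics/tF.png",a)
cv2.imwrite("pics/tFz.png",cv2.resize(a[180:270,275:415],None,fx=5.5,fy=5.5,interpolation=cv2.INTER_CUBIC))
cv2.imwrite("pics/sF.png",cv2.resize(b[120:250,230:400],None,fx=4,fy=4,interpolation=cv2.INTER_CUBIC))
for n,x,y,z in(("top",0,0,.082),("3a",-40,0,.064),("3b",40,0,.064),("2c",0,-40,.046),("2d",0,40,.046)):
    p=[*bed(x,y)/1000,z]; q=proj(T,p);r=proj(S,p);print(n,np.round((q-[275,180])*5.5),np.round((r-[230,120])*4))
print(arm.get_state()["wrist_force"])
E
```

```text
clock: 62.9
ee_pos: [0.5982, 0.183, 0.2061]
tool_rot: [0.001, 0.997, -0.078, -0.002]
wrist_force: [0.1, 0.1, 0.1]
width: 0.501
top [261. 197.] [297. 234.]
3a [244. 284.] [335. 280.]
3b [269. 128.] [260. 230.]
2c [332. 228.] [337. 254.]
2d [173. 199.] [254. 297.]
[0.22954381 0.56304531 0.18501   ]
```

View pics/tF.png

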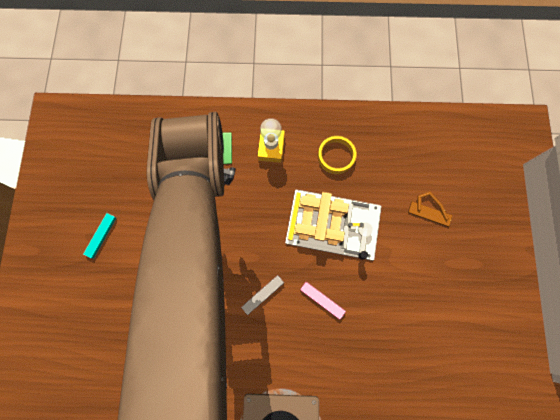

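View pics/tFz.png

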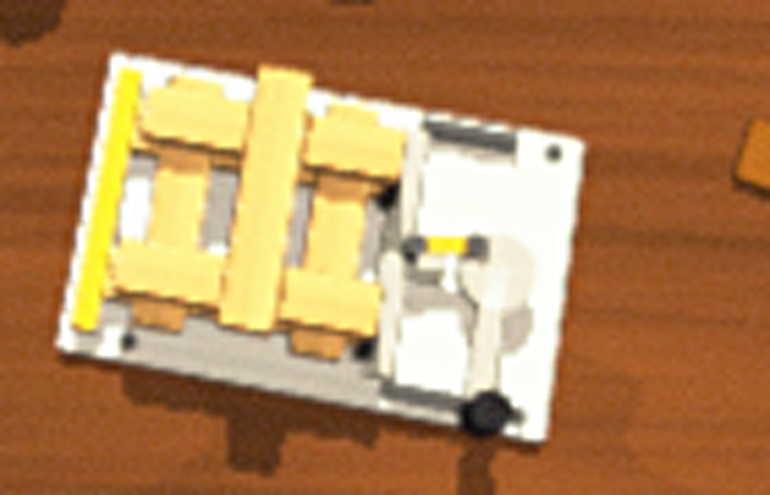

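View pics/sF.png

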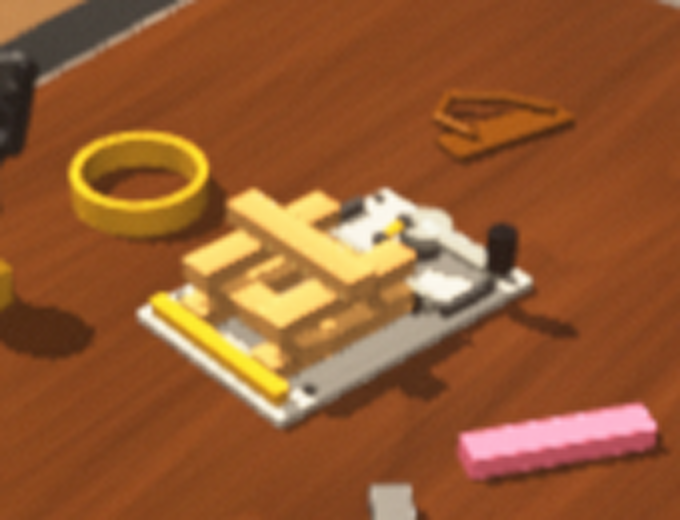

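The stack is as planned: the top slat's centre is at (266,197) in the zoomed picture, where I predicted (261,197). The lever is at its clamped stop, and the block, ring and bracket haven't moved. The arm hides most of the pane, but no move came near it.

```bash
python3 -c "
from bench import arm
print(arm.sign_off())"
```

```text
the job is handed in; nothing more can be done
None
```

I built the drying stack with all seven slats and handed the job in at about 63 s of the 210 s. The sign-off gives no verdict.

**What I did:**
- **Lever at the start:** it stood at about -0.3 rad, nearly open. The pads were far enough back, so I did not open it further.
- **Bottom pair:** I laid two slats in line with the pads. I then gripped the lever knob and swung it over centre to its stop.
- **Upper layers:** I stacked two slats crosswise, then two lengthwise, then the last one alone across the middle.

**What the last checks showed:**
- **Stack:** all three cameras show it flat and square. The top slat is about 2 mm from where I predicted it. I only compared the layers below by eye.
- **Lever and clamping:** the lever points along bed -x, at its clamped stop. Just after clamping, both bottom slats stood against the fence with the pads on their ends. I had no force reading for the pads.
- **Lamp parts:** the test block, ring and bracket are where they were. The arm hid most of the pane in the last picture; no move came near it.

**One disagreement:** the wrist camera put the bed about 3 to 5 mm further along bed +x than the top and side cameras did. I aimed about 2 mm to that side as a compromise, well within the 16 to 20 mm tolerances. I saw no slipped grip and no slat knocked aside.

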